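# Load the cold chest for the courier

### The job

Open the small cold chest and prop its lid on the stay: lean the lid right back, swing the stay up to its stop, then bring the lid forward until it rests on the stay by itself, hands off. With the lid propped, lift the loose inner cover off its two pins and lay it flat on the worktop, put every medicine carton that is out on the worktop into the chest, and seat the cover back over its pins. Then lean the lid back, fold the stay fully down and lower the lid gently until it is shut; never let it drop, and do not disturb the other things on the worktop.

Things in the scene. Friction and masses are not known exactly. Their poses are not given: they have to be found in the camera images.
- chest: White fixed cold chest, 180 x 268 mm, rim 98 mm high. Origin: on the worktop under the middle of its cavity; z up, x from its front (pull tab) to its back (hinge), y to the left seen from the front. Outer walls at x -80 and +100, y -134 and +134 mm. The points cavity, seat, stay_pivot, lid_hinge are fixed to it and have its axes.
- cavity (a point): Middle of the cavity's floor, 12 mm above the worktop. The cavity is open above: x -67 to +67, y -122 to +122 mm, 86 mm deep to the rim. In its corners stand posts that reach in to |x| = 39, |y| = 94 mm.
- seat (a point): Where the cover's origin lies when seated, 72 mm above the worktop, level with the tops of the corner posts. Steel pins 10 mm thick, 19 mm high, with tapered tips, stand at (x, y) = (-47, -100) and (+47, +100) mm from it.
- lid_hinge (a point): Middle of the lid's hinge line (parallel to the chest's y): x = 100, z = 98 mm in the chest's frame.
- lid (a joint): Angle of the white lid (180 x 268 x 14 mm, 0.45 kg), rad: 0 shut, grows as its front rises, 1.71 leaning back on its stop. Nearly frictionless: let go below about 1.5 it falls shut, beyond about 1.55 it falls back to the stop. With the stay at its stop, the steel ear on the lid's left (+y) edge lands on the stay's tip at about 1.35 and the lid rests there.
- lid_tab (a point): Middle of the grey pull tab, which sticks 40 mm out of the lid's front edge in the lid's plane: 26 mm wide (along chest y), 12 mm thick. The point is 206 mm from the hinge line (26 mm beyond the lid's edge) and 7 mm above the lid's underside. Pinched across its 26 mm it can turn between the fingers. Axes: the lid's, equal to the chest's when shut.
- stay (a joint): Angle of the steel stay, rad: 0 folded (level, pointing back along the chest's left, +y, side), grows as its tip rises, stop at about 0.60. Stiff pivot: it stays where it is left; about 1.5 N at the grip turns it.
- stay_pivot (a point): Pivot of the stay; its axis is parallel to the chest's y. It lies at x = -65, y = +176, z = 78 mm in the chest's frame; the stay's tip is 170 mm from it.
- stay_grip (a point): Middle of the grey finger grip on the stay, 100 mm from the pivot: 32 mm along the stay, 20 mm wide (chest y), 20 mm high, with 32 mm free between it and the chest's wall. Pinched across its 20 mm it can turn between the fingers.
- cover: Aluminium inner cover, 121 x 226 x 6 mm, 0.22 kg. Origin: centre of its underside; z up, x along its short side. On top a grey grip rib along x, 80 mm long, 14 mm wide, top 24 mm above the underside. Two holes 15 mm wide at (-47, -100) and (+47, +100) mm go over the chest's pins. Starts seated in the chest, axes as the chest's; fits either way round.
- carton_0: Printed medicine carton, 32 x 93 mm, 57 mm high with its carrying handle; the solid part to grip is 44 mm high. 0.12 kg, may be absent. Origin: centre of its underside as it stands; z up, x across its 32 mm, y along its 93 mm. It starts standing right of the chest; in the chest it may stand or lie.
- carton_1: Printed medicine carton, 32 x 93 mm, 57 mm high with its carrying handle; the solid part to grip is 44 mm high. 0.12 kg, may be absent. Origin: centre of its underside as it stands; z up, x across its 32 mm, y along its 93 mm. It starts standing right of the chest; in the chest it may stand or lie.
- carton_2: Printed medicine carton, 32 x 93 mm, 57 mm high with its carrying handle; the solid part to grip is 44 mm high. 0.12 kg, may be absent. Origin: centre of its underside as it stands; z up, x across its 32 mm, y along its 93 mm. It starts standing right of the chest; in the chest it may stand or lie.
- marker_pen: Marker pen lying on the worktop, 135 mm long. Leave alone.
- dropper: Small dropper bottle, 102 mm high. Leave alone.
- petri_dish_1: Petri dish with lid, 56 mm across, 12 mm high. Leave alone.

How it is judged:
By the outcome, as a careful person would: the job done as asked, in the order asked, and still so for the second after the job is handed in, with the robot touching nothing.
Of carton_0, carton_1, carton_2 only 2 to 3 are there at a start; the rules pass over those that are not, and their reading is None.
At some moment in a run one of carton_0, carton_1, carton_2 may be knocked a few centimetres aside while the robot is not near it.
It also fails if it takes over 210 s, if anything falls off the work surface, if the arm or the gripper's body presses on something with over 40 N, if the wrist force passes 120 N, or if a joint passes its speed limit or range.

### The arm

A 6-joint arm with a two-finger parallel gripper is mounted at the origin on a cart in front of the work surface, level with it; the furniture and walls round the work are solid. World frame = base frame: x ahead of the robot, y to its left, z up, the work surface at z = 0. Lengths are in m, angles in degrees, forces in N, time in s.
With the tool pointing down it reaches from about 0.4 to 0.825 m from the base axis. Payload 7 kg.
Tool frame: the origin (TCP) lies at the very end of the fingers, on their centre line; the grasp point (between the pads) lies 19 mm behind it; z points along the fingers, y is the line along which they close (so a half turn about z gives the same grasp; the last joint's range is limited). The gripper opens to 88 mm and grips with 3 to 60 N. Pads are 19 mm wide; open, the fingers measure 130 mm over their backs; the gripper's body (78 mm by 193 mm) begins 47 mm behind the grasp point.
Start: joints at [89.273, 20.546, 0.682, 0, -70.136, -16.507], TCP at [0.2, 0.645, 0.227] pointing down, gripper open.
Joint ranges: [-176.03, 176.03], [-82.01, 121.73], [-58.28, 71.71], [-173.87, 95.51], [-174.79, -0.11], [-173.66, 173.66]. Speed limits (degrees/s): [136.94, 136.94, 172.46, 180, 180, 180].

### API

Orientations are given as [roll, pitch, yaw] about the fixed x, y, z axes, in that order (R = Rz(yaw) Ry(pitch) Rx(roll)).
In Python, from plant import get_state, capture, close_job, regions_of gives the robot as it stands.
- The arm moves only by the tool jog_arm, never from a script. Its argument "moves" is a list of rows, each a list of 3 entries, a list of its own where there are three numbers: the shift along the tool's x, y, z in cm, then the turn about the tool's z in degrees, then the finger opening in cm, from 0 to 8.76. A call has 1 to 12 rows; each row shifts and turns the commanded pose from where the row before left it, along the tool's axes as they then stand; what a row does not reach is not made up. A row lasts 1/8 s, in which the tool goes at most 62.5 mm and 10.7 degrees, less where a joint would pass 70% of its speed; a pose out of reach is approached as far as the arm can. A call is refused whole if a number of a shift passes 6.25 or a number of a turn 10.7, either way. A call with a gripper value outside its range is refused whole. The fingers move at their own pace and stop on an object; "newtons" is the grip in N (left out, the last holds). Time passes only in rows, so rows that do not move let the fingers close. It gives the time, the measured TCP pose, the force, the opening and the grip force at its end, in the units of the state.
- get_state(): the state, without advancing time (a new reading comes with each control period).
- capture(name): name is "scene" or "side" or "wrist"; returns a dict with "pixels" (400x640x3 uint8, blue, green, red), "mtx" (3x3 intrinsics, pixels), "world_from_camera" (4x4, takes a point from camera to world coordinates); the wrist camera has in their place "hand_eye" (4x4, takes a point from camera to tool coordinates, whose origin is the TCP and whose axes are the flange's). Camera axes: x right, y down, z forward; pixel columns grow to the right and rows downward; lengths in m; the calibration is good to about 2 mm. A picture is of the moment at which its call begins: read the wrist's pose just before it. There is no depth.
- close_job(): hands the job in; it is judged then, once.
Trained networks look in a picture, given as the dict that the camera call returned (one of the last four; its "shot" number tells which), for a name from the list of things; names that differ only in an ending like _2 or _b are one class to them, and where a whole thing is asked for, a point or a joint stands for the part that bears it (a point fixed in the world has none). Each returns a list of dicts, best first, with "confidence" (0 to 1); they miss things now and then, are a little off and sometimes report something else, mostly with a low value. They report only what shows in the picture. A call takes as long as a camera call.
- regions_of(picture, thing): "pixels" (400x640 bool, what is visible of it) and "pixel" ([column, row] in pixels, amid what is visible of it).
The state is a dict: "time_s": time; "joints": joint angles; "qd": joint speeds; "joint_torque": joint torques, N m; "tcp_pos": TCP position; "eef_rot": TCP orientation; "contact_force": force on the tool from outside, world axes, zero at the start; "moment": the same for the moment, N m; "gripper_width": finger opening in m; "gripper_force": force on a finger pad.
Only numpy, scipy, OpenCV 4.12 (cv2) and the standard library are available. Lean on these libraries where they do the work, as an engineer would, in place of code of your own. Each camera call takes 0.05 s, during which the arm holds its last target. There are 200 camera calls.

## Working session

There is one attempt and no reset: what is moved stays moved. The work goes in short steps, Python scripts to look and compute and a tool call to move; the robot and the scene stay as the last step left them, time stands still between calls to the robot, and variables do not carry over. Pictures are saved under pics/ and viewed, at most 14 in all, crops included, and the job is handed in when it is done.

Besides the shell and the picture viewer there is one more tool, called after ">>>" in YAML: its name, and indented under it one key for each argument. jog_arm: Moves the arm, as the interface text tells. Its arguments: {"type":"object","properties":{"moves":{"type":"array"},"newtons":{"type":"number"}},"required":["moves"]}

```bash
ls; mkdir -p pics
python3 - <<'E'
from plant import *
import cv2,numpy as np
s=get_state(); print({k:np.round(v,3).tolist() for k,v in s.items()})
for n in ["scene","side"]:
    p=capture(n); cv2.imwrite(f"pics/{n}0.png",p["pixels"]); print(n,np.round(p["mtx"],1).tolist(),np.round(p["world_from_camera"],3).tolist())
    for t in ["chest","lid","lid_tab","stay","stay_grip","carton_0","marker_pen","dropper","petri_dish_1"]:
        print(t,[(round(r["confidence"],2),np.round(r["pixel"]).tolist(),int(r["pixels"].sum())) for r in regions_of(p,t)][:5])
p=capture("wrist");print(np.round(p["hand_eye"],3).tolist(),np.round(p["mtx"],1).tolist())
E
```

```text
pics
{'time_s': 0.0, 'joints': [89.274, 20.591, 0.633, -0.022, -70.136, -16.505], 'qd': [-0.03, -0.025, -0.007, -0.045, 0.088, -0.019], 'joint_torque': [0.001, -58.272, 29.306, 6.997, 0.007, -0.0], 'tcp_pos': [0.2, 0.644, 0.226], 'eef_rot': [179.903, -0.007, -17.239], 'contact_force': [-0.028, -0.534, -0.117], 'moment': [-0.001, 0.042, -0.043], 'gripper_force': 0.0, 'gripper_width': 0.088}
scene [[381.4, 0.0, 314.8], [0.0, 381.4, 202.3], [0.0, 0.0, 1.0]] [[0.868, -0.32, 0.38, 0.046], [-0.497, -0.545, 0.676, -0.745], [-0.009, -0.775, -0.631, 0.834], [0.0, 0.0, 0.0, 1.0]]
chest [(0.84, [295.0, 180.0], 4691)]
lid [(0.86, [295.0, 168.0], 2621), (0.73, [294.0, 177.0], 4611)]
lid_tab [(0.56, [293.0, 165.0], 2617)]
stay [(0.56, [250.0, 157.0], 10)]
stay_grip [(0.47, [249.0, 158.0], 7), (0.27, [294.0, 168.0], 2565)]
carton_0 [(0.89, [340.0, 249.0], 481), (0.87, [334.0, 276.0], 548), (0.69, [310.0, 242.0], 537), (0.49, [293.0, 166.0], 2709), (0.47, [298.0, 179.0], 4521)]
marker_pen [(0.61, [396.0, 282.0], 131), (0.49, [380.0, 265.0], 189)]
dropper [(0.52, [398.0, 286.0], 147)]
petri_dish_1 [(0.67, [346.0, 223.0], 205)]
side [[408.8, 0.0, 320.4], [0.0, 408.8, 200.5], [0.0, 0.0, 1.0]] [[-0.999, -0.011, 0.039, 0.449], [-0.037, 0.676, -0.736, 0.972], [-0.019, -0.737, -0.676, 0.934], [0.0, 0.0, 0.0, 1.0]]
chest [(0.93, [308.0, 255.0], 7162)]
lid [(0.68, [313.0, 249.0], 5698), (0.67, [338.0, 198.0], 411), (0.41, [325.0, 184.0], 383)]
lid_tab []
stay [(0.61, [307.0, 306.0], 393)]
stay_grip [(0.6, [307.0, 309.0], 349)]
carton_0 [(0.91, [341.0, 170.0], 328), (0.7, [324.0, 184.0], 387), (0.6, [338.0, 198.0], 427)]
marker_pen [(0.65, [305.0, 168.0], 90)]
dropper [(0.72, [309.0, 152.0], 174)]
petri_dish_1 []
[[-0.001, -0.952, -0.306, 0.083], [1.0, -0.001, -0.0, 0.001], [0.0, -0.306, 0.952, -0.159], [0.0, 0.0, 0.0, 1.0]] [[295.8, 0.0, 319.6], [0.0, 295.8, 200.7], [0.0, 0.0, 1.0]]
```

Run:
```python
import cv2
a=cv2.imread("pics/scene0.png")[120:320,200:440]; b=cv2.imread("pics/side0.png")[120:345,180:440]
cv2.imwrite("pics/a.png",cv2.resize(a,None,fx=3,fy=3,interpolation=2)); cv2.imwrite("pics/b.png",cv2.resize(b,(780,600),interpolation=2)[:600])
```

```text
(no output)
```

View pics/a.png

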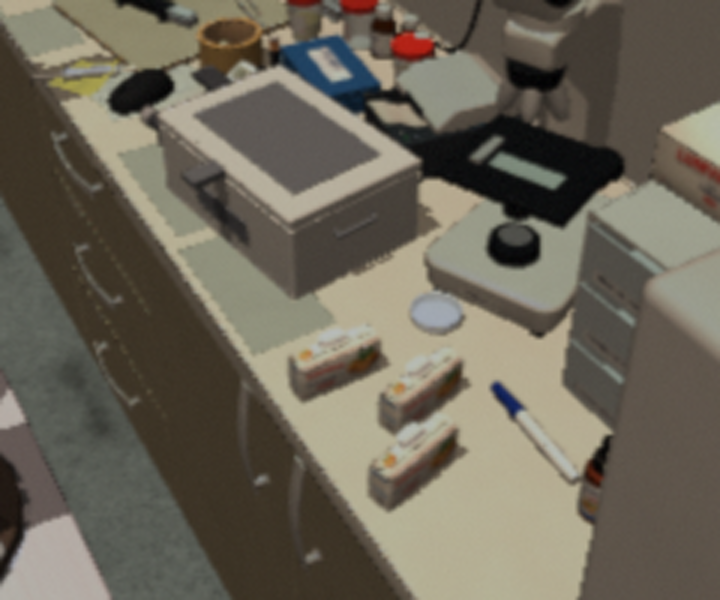

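View pics/b.png

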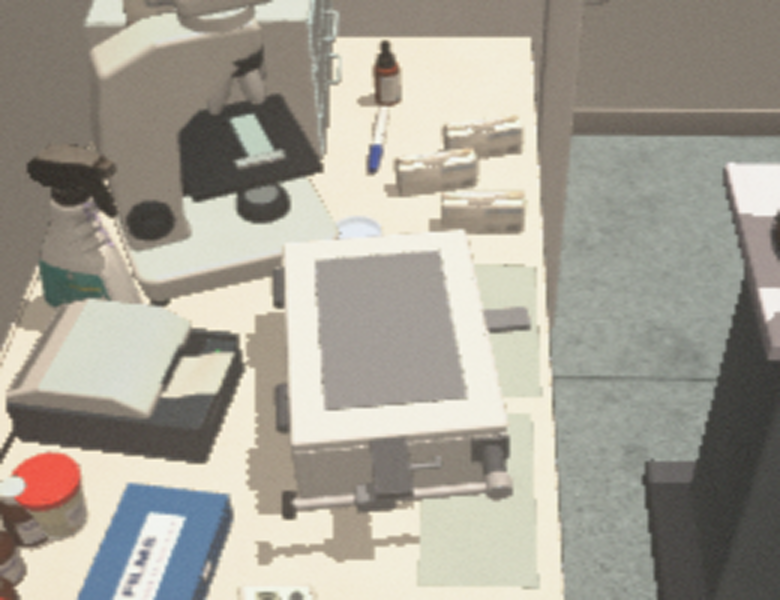

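Three cartons stand to the right of the chest. The stay is along its left side (about (307,309) in the side image), and the tab points at the robot, at about scene (269,181) and side (349,238). Next I fit the chest pose from the lid corners.

```bash
cat > h.py <<'E'
from plant import *
import cv2,numpy as np
from scipy.optimize import least_squares
from scipy.spatial.transform import Rotation as Rn
def wfc(p,s=None):
    if "world_from_camera" in p: return p["world_from_camera"]
    T=np.eye(4);T[:3,:3]=Rn.from_euler("xyz",s["eef_rot"],degrees=True).as_matrix();T[:3,3]=s["tcp_pos"]
    return T@p["hand_eye"]
def proj(p,T,X):
    X=np.atleast_2d(X);c=(X-T[:3,3])@T[:3,:3];q=c@p["mtx"].T;return q[:,:2]/q[:,2:]
def ray(p,T,px,z):
    px=np.atleast_2d(px);d=np.c_[px,np.ones(len(px))]@np.linalg.inv(p["mtx"]).T@T[:3,:3].T
    return T[:3,3]+d*((z-T[2,3])/d[:,2])[:,None]
def pose(v,P):
    P=np.atleast_2d(P);c,s=np.cos(v[2]),np.sin(v[2])
    return np.c_[v[0]+c*P[:,0]-s*P[:,1],v[1]+s*P[:,0]+c*P[:,1],P[:,2]]
def hull(m):
    c,_=cv2.findContours(m.astype("uint8"),0,2);c=max(c,key=cv2.contourArea);return c
def boxfit(views,box,v0):
    """views: (p,T,mask). box (x0,x1,y0,y1,z0,z1). maximise silhouette overlap"""
    c=np.array([[x,y,z] for x in box[:2] for y in box[2:4] for z in box[4:]])
    def cost(v):
        e=0
        for p,T,m in views:
            q=cv2.convexHull((proj(p,T,pose(v,c))*16).astype(np.int32))
            im=np.zeros((400,640),np.uint8);cv2.fillPoly(im,[q],255,cv2.LINE_AA,4)
            a=im/255.;e+=1-np.minimum(a,m).sum()/np.maximum(a,m).sum()
        return e
    from scipy.optimize import minimize
    best=None
    for y0 in v0:
        r=minimize(cost,y0,method="Nelder-Mead",options=dict(initial_simplex=np.array([y0]+[np.array(y0)+d for d in np.diag([.02,.02,.2])])))
        if best is None or r.fun<best.fun:best=r
    return best.x,best.fun
E
python3 - <<'E'
from h import *
S=capture("scene");D=capture("side")
L=np.array([[-80,134,112],[-80,-134,112],[100,-134,112],[100,134,112]])/1e3
cs=np.array([[253.3,159.3],[297.7,194],[340,173.3],[292.3,142.7]])
cd=np.array([[349,281.3],[335.7,206.3],[275,211.1],[276.7,286.1]])
f=lambda v:np.r_[(proj(S,S["world_from_camera"],pose(v,L))-cs).ravel(),(proj(D,D["world_from_camera"],pose(v,L))-cd).ravel()]
r=least_squares(f,[.45,.3,0]);print(r.x,np.degrees(r.x[2]));print(np.round(r.fun.reshape(-1,2),1).tolist())
for p in (S,D):
    T=p["world_from_camera"]
    for t in ["carton_0","marker_pen","dropper","petri_dish_1"]:
        for q in regions_of(p,t)[:3]:
            if q["confidence"]<.45: continue
            z=.025 if t=="carton_0" else .006
            print(t,round(q["confidence"],2),np.round(ray(p,T,q["pixel"],z)[0,:2],3))
            if t=="carton_0":
                c0=ray(p,T,q["pixel"],.025)[0]
                v,e=boxfit([(p,T,q["pixels"])],(-.016,.016,-.0465,.0465,0,.05),[(c0[0],c0[1],a) for a in (-1.5,-1.1,-.6,0,.6)])
                print("  fit",np.round(v[:2],3),round(np.degrees(v[2])),round(e,2))
T=D["world_from_camera"]
# microscope / surroundings in side crop -> z=0 
pts={"scope base front-left corner":(150,300),"scope base right":(335,205),"table right edge top":(530,40),"table edge mid":(545,300),"bluebox right":(230,490),"blackpad right":(240,340),"white item":(280,590),"scope stage":(320,170)}
for k,(a,b) in pts.items(): print(k,np.round(ray(D,T,(a/3+180,b/2.667+120),0)[0,:2],3))
E
```

```text
[0.51247329 0.23864974 0.14000907] 8.021928850731186
[[-1.8, -2.6], [-1.8, -0.8], [0.1, -0.8], [1.0, -2.2], [0.7, -2.2], [-0.2, -1.3], [-0.9, -0.9], [-0.3, 0.1]]
carton_0 0.98 [ 0.426 -0.182]
  fit [ 0.434 -0.176] 113 0.21
carton_0 0.94 [ 0.438 -0.028]
  fit [ 0.435 -0.028] -76 0.18
carton_0 0.59 [ 0.486 -0.108]
  fit [ 0.487 -0.105] -65 0.21
marker_pen 0.5 [ 0.573 -0.189]
petri_dish_1 0.59 [ 0.575 -0.006]
carton_0 0.98 [ 0.493 -0.104]
  fit [ 0.491 -0.107] -81 0.18
carton_0 0.74 [ 0.432 -0.175]
  fit [ 0.433 -0.176] -54 0.38
carton_0 0.69 [ 0.432 -0.031]
  fit [ 0.434 -0.025] 85 0.22
dropper 0.57 [ 0.542 -0.326]
scope base front-left corner [0.782 0.107]
scope base right [ 0.603 -0.063]
table right edge top [ 0.37  -0.444]
table edge mid [0.37  0.099]
bluebox right [0.658 0.363]
blackpad right [0.678 0.166]
white item [0.601 0.469]
scope stage [ 0.627 -0.132]
```

>>> jog_arm:
  moves:
    - [[0, 0, -3], -8.4, 8.76]
    - [[0, 0, -3], -8.4, 8.76]
    - [[0, 0, -3], -8.4, 8.76]
    - [[3.3, 5.4, -3], 0, 8.76]
    - [[3.3, 5.4, 0], 0, 8.76]
    - [[3.3, 5.4, 0], 0, 8.76]
    - [[3.3, 5.4, 0], 0, 8.76]
    - [[0, 0, 0], 0, 8.76]

```text
time_s: 2.55
tcp_pos: [0.357, 0.4531, 0.3444]
eef_rot: [-179.9, -0.1, 7.7]
contact_force: [0.8, 1.1, 0.1]
gripper_width: 0.0875
gripper_force: 0.0
```

Run:
```python
from h import *
s=get_state();print(s["tcp_pos"],s["eef_rot"],s["time_s"])
p=capture("wrist");cv2.imwrite("pics/w1.png",p["pixels"]);T=wfc(p,s)
for t in ["lid","lid_tab","stay_grip","stay"]:
    for q in regions_of(p,t)[:2]:print(t,round(q["confidence"],2),q["pixel"],q["pixels"].sum(),ray(p,T,q["pixel"],.105)[0])
S=capture("scene");T=S["world_from_camera"]
pts=dict(penA=(495,385),penB=(577,475),mouse=(140,110),tape=(150,115),paper=(110,85),bluebox=(375,95),redcap=(410,50),wallc=(590,440),tableedgeR=(405,590),edge=(240,340))
for k,(a,b) in pts.items(): print(k,np.round(ray(S,T,(a/3+200,b/3+120),0)[0,:2],3))
```

```text
[0.35700237 0.45313547 0.34444681] [-1.79938385e+02 -5.75523296e-02  7.73360767e+00] 2.55
lid 0.56 [505.8, 64.3] 32168 [0.51777349 0.2437145  0.105     ]
lid_tab 0.88 [504.5, 67.3] 31964 [0.51429029 0.24420586 0.105     ]
stay_grip 0.68 [361.4, 73.9] 986 [0.48331456 0.41781281 0.105     ]
stay_grip 0.57 [497.3, 64.2] 34703 [0.51648803 0.25410294 0.105     ]
stay 0.56 [363.7, 84.6] 1051 [0.47148065 0.41276378 0.105     ]
penA [ 0.569 -0.12 ]
penB [ 0.567 -0.252]
mouse [0.455 0.542]
tape [0.462 0.523]
paper [0.443 0.625]
bluebox [0.749 0.413]
redcap [0.857 0.493]
wallc [ 0.605 -0.225]
tableedgeR [ 0.364 -0.277]
edge [0.376 0.068]
```

View pics/w1.png

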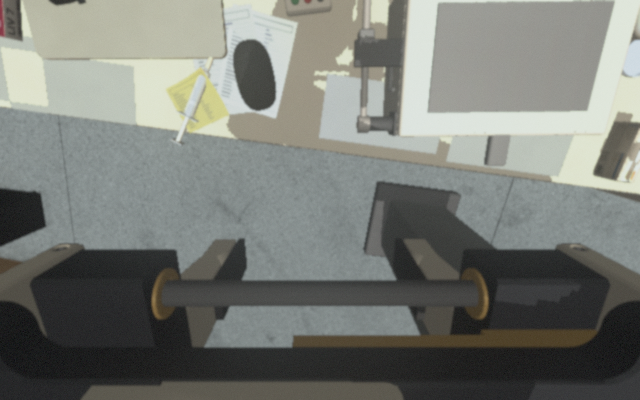

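The wrist view shows the lid's front corners at (399,135) and (603,135), and the tab's end at (497,164). A mouse, papers and a pen lie to the left, so the cover will have to go on the right.

Run:
```python
from h import *
s=get_state();p=capture("wrist");T=wfc(p,s)
P=np.array([[-80,134,112],[-80,-134,112],[-120,0,105]])/1e3
c=np.array([[399,135],[603,135],[497,164]])
r=least_squares(lambda v:(proj(p,T,pose(v,P))-c).ravel(),[.51,.24,.14]);print(r.x,np.degrees(r.x[2]),r.fun.round(1))
t=pose(r.x,[[-.106,0,.105]])[0];print(t)
d=t-np.array(s["tcp_pos"]);d[2]=0;R=Rn.from_euler("xyz",s["eef_rot"],degrees=True).as_matrix();print(R.T@d)
cv2.imwrite("pics/side1.png",capture("side")["pixels"])
```

```text
[0.51238619 0.24049646 0.13910589] 7.970180688740338 [-0.3 -0.1  3.3 -0.  -3.2  0.6]
[0.40741011 0.22579874 0.105     ]
[2.03732744e-02 2.36425054e-01 8.35786949e-05]
```

View pics/side1.png

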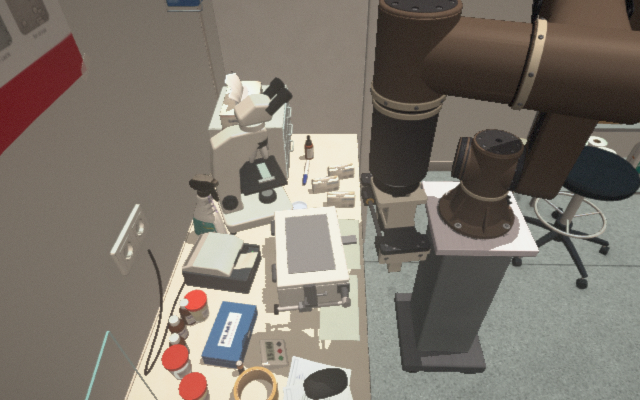

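>>> jog_arm:
  moves:
    - [[0.5, 5.9, 0], 0, 8.76]
    - [[0.5, 5.9, 0], 0, 8.76]
    - [[0.5, 5.9, 3], 0, 8.76]
    - [[0.5, 5.9, 5], 0, 6]
    - [[0, 0, 5], 0, 6]
    - [[0, 0, 0], 0, 6]

```text
time_s: 3.7
tcp_pos: [0.4025, 0.2381, 0.2222]
eef_rot: [179.8, 0.3, 7.9]
contact_force: [-0.4, -0.7, 1.6]
gripper_width: 0.0634
gripper_force: 0.0
```

Run:
```python
from h import *
s=get_state();print(s["tcp_pos"],s["eef_rot"],s["time_s"])
p=capture("wrist");cv2.imwrite("pics/w2.png",p["pixels"]);T=wfc(p,s)
v=[.5124,.2405,.139]
print(proj(p,T,pose(v,np.array([[-80,134,112],[-80,-134,112],[-120,13,111],[-120,-13,111],[-80,13,111],[-106,0,105]])/1e3)).round(1).tolist())
```

```text
[0.40249306 0.23807701 0.22219515] [179.76368922   0.27986027   7.93735866] 3.7
[[186.8, 166.3], [478.1, 165.8], [318.6, 206.8], [345.6, 206.7], [318.5, 165.9], [332.0, 191.1]]
```

View pics/w2.png

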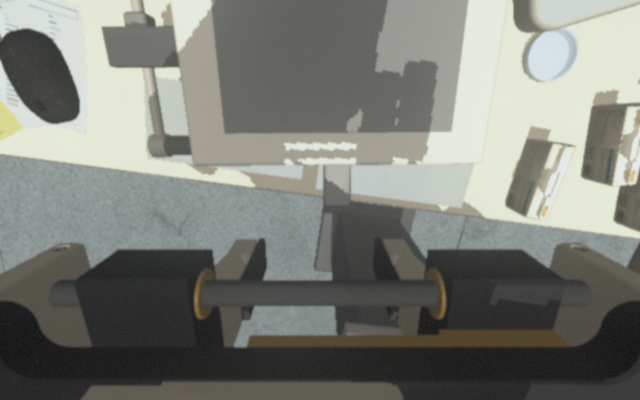

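>>> jog_arm:
  newtons: 15
  moves:
    - [[0.3, 1.5, 2.6], 0, 6]
    - [[0, 0, 4], 0, 6]
    - [[0, 0, 4], 0, 6]
    - [[0, 0, 3], 0, 6]
    - [[0, 0, 0], 0, 6]
    - [[0, 0, 0], 0, 6]
    - [[0, 0, 0], 0, 2]
    - [[0, 0, 0], 0, 2]
    - [[0, 0, 0], 0, 2]
    - [[0, 0, 0], 0, 2]
    - [[0, 0, 0], 0, 2]
    - [[0, 0, 0], 0, 2]

```text
time_s: 5.25
tcp_pos: [0.4094, 0.2223, 0.089]
eef_rot: [179.7, 0.1, 8.0]
contact_force: [7.7, -13.6, 5.4]
gripper_width: 0.0255
gripper_force: 15.0
```

```bash
cat > arc.py <<'E'
import sys,numpy as np
a,b,n=float(sys.argv[1]),float(sys.argv[2]),int(sys.argv[3])
t=np.linspace(a,b,n+1);x=10-20.6*np.cos(t)+.7*np.sin(t);z=9.8+20.6*np.sin(t)+.7*np.cos(t)
print([[round(float(u),1),0,round(float(w),1)] for u,w in zip(np.diff(np.round(x,1)),-np.diff(np.round(z,1)))])
E
python3 arc.py 0 1.71 22
```

```text
[[0.1, 0, -1.6], [0.3, 0, -1.6], [0.3, 0, -1.5], [0.5, 0, -1.6], [0.6, 0, -1.5], [0.7, 0, -1.4], [0.8, 0, -1.4], [1.0, 0, -1.3], [1.0, 0, -1.2], [1.1, 0, -1.1], [1.2, 0, -1.1], [1.3, 0, -1.0], [1.3, 0, -0.8], [1.5, 0, -0.8], [1.4, 0, -0.6], [1.5, 0, -0.5], [1.6, 0, -0.4], [1.6, 0, -0.3], [1.6, 0, -0.2], [1.6, 0, -0.0], [1.6, 0, 0.1], [1.6, 0, 0.2]]
```

>>> jog_arm:
  newtons: 20
  moves:
    - [[0.1, 0, -1.6], 0, 2]
    - [[0.3, 0, -1.6], 0, 2]
    - [[0.3, 0, -1.5], 0, 2]
    - [[0.5, 0, -1.6], 0, 2]
    - [[0.6, 0, -1.5], 0, 2]
    - [[0.7, 0, -1.4], 0, 2]
    - [[0.8, 0, -1.4], 0, 2]
    - [[1.0, 0, -1.3], 0, 2]
    - [[1.0, 0, -1.2], 0, 2]
    - [[1.1, 0, -1.1], 0, 2]
    - [[1.2, 0, -1.1], 0, 2]

```text
time_s: 6.62
tcp_pos: [0.4831, 0.2329, 0.2411]
eef_rot: [179.7, 0.3, 7.9]
contact_force: [0.9, -8.4, -4.1]
gripper_width: 0.0257
gripper_force: 20.0
```

>>> jog_arm:
  moves:
    - [[1.3, 0, -1.0], 0, 2]
    - [[1.3, 0, -0.8], 0, 2]
    - [[1.5, 0, -0.8], 0, 2]
    - [[1.4, 0, -0.6], 0, 2]
    - [[1.5, 0, -0.5], 0, 2]
    - [[1.6, 0, -0.4], 0, 2]
    - [[1.6, 0, -0.3], 0, 2]
    - [[0.8, 0, -0.1], 0, 2]
    - [[0, 0, 0], 0, 2]
    - [[0, 0, 0], 0, 2]

```text
time_s: 7.88
tcp_pos: [0.5934, 0.2489, 0.2868]
eef_rot: [179.8, 0.1, 7.9]
contact_force: [0.6, -6.9, 1.8]
gripper_width: 0.0255
gripper_force: 20.0
```

Run:
```python
from h import *
a=capture("side")["pixels"][130:330,180:480];b=capture("scene")["pixels"][50:250,180:420]
cv2.imwrite("pics/c.png",np.hstack([cv2.resize(a,None,fx=1.4,fy=2),cv2.resize(b,None,fx=1.5,fy=2)]))
```

```text
(no output)
```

View pics/c.png

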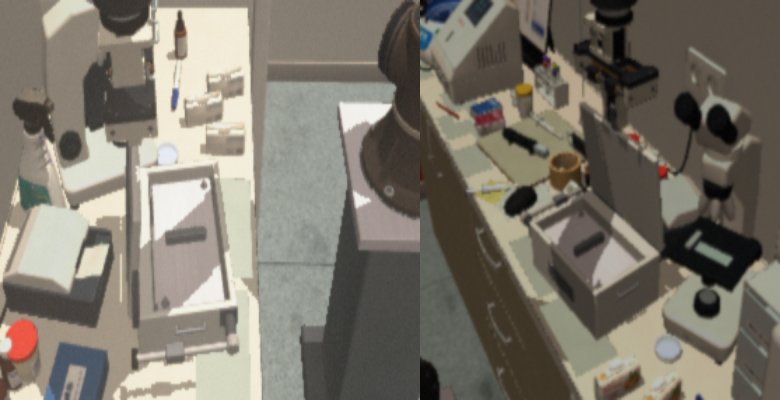

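>>> jog_arm:
  moves:
    - [[1.2, 0, 0], 0, 2]
    - [[1.2, 0, 0.1], 0, 2]
    - [[1.0, 0, 0.1], 0, 2]
    - [[0.7, 0, 0.1], 0, 2]
    - [[0, 0, 0], 0, 2]
    - [[0, 0, 0], 0, 2]

```text
time_s: 8.72
tcp_pos: [0.6354, 0.255, 0.286]
eef_rot: [179.9, -0.2, 7.9]
contact_force: [2.1, -5.9, 7.3]
gripper_width: 0.0256
gripper_force: 20.0
```

>>> jog_arm:
  moves:
    - [[0.5, 0, 0.1], 0, 2]
    - [[0.5, 0, 0.1], 0, 2]
    - [[0.2, 0, 0], 0, 2]
    - [[0, 0, 0], 0, 2]
    - [[0, 0, 0], 0, 2]

```text
time_s: 9.35
tcp_pos: [0.6472, 0.2567, 0.2842]
eef_rot: [179.9, -0.2, 7.9]
contact_force: [1.9, -4.4, 8.7]
gripper_width: 0.0257
gripper_force: 20.0
```

>>> jog_arm:
  moves:
    - [[0.4, 0, 0], 0, 2]
    - [[0, 0, 0], 0, 2]
    - [[0, 0, 0], 0, 2]

```text
time_s: 9.72
tcp_pos: [0.6505, 0.2572, 0.2836]
eef_rot: [179.9, -0.1, 7.9]
contact_force: [1.5, -5.3, 6.0]
gripper_width: 0.026
gripper_force: 20.0
```

>>> jog_arm:
  moves:
    - [[0, 0, 0], 0, 4.5]
    - [[0, 0, 0], 0, 4.5]
    - [[0, 0, -2], 0, 5]
    - [[0, 0, -3], 0, 5]
    - [[0, 0, -4], 0, 5]
    - [[-3, -5, 0], 0, 3.4]
    - [[-4, -6, 0], 0, 3.4]
    - [[-3.5, -6, 3], 0, 3.4]
    - [[0, 0, 6], 0, 3.4]
    - [[0, 0, 6], 0, 3.4]
    - [[0, 0, 0], 0, 3.4]
    - [[0, 0, 0], 0, 3.4]

```text
time_s: 11.22
tcp_pos: [0.5373, 0.3969, 0.2295]
eef_rot: [-180.0, -0.1, 8.0]
contact_force: [0.4, 0.4, 2.0]
gripper_width: 0.0342
gripper_force: 0.0
```

Run:
```python
from h import *
s=get_state();print(s["tcp_pos"],s["eef_rot"],s["time_s"])
p=capture("wrist");T=wfc(p,s)
v=[.5125,.2385,.139]
print(proj(p,T,pose(v,np.array([[35,176,88],[19,176,88],[51,176,88],[35,134,98],[35,166,88],[35,186,88]])/1e3)).round(1).tolist())
for q in regions_of(p,"stay_grip")[:2]:print(q["confidence"],q["pixel"],q["pixels"].sum(),ray(p,T,q["pixel"],.085)[0])
d=capture("side")["pixels"][130:330,180:480]
cv2.imwrite("pics/d.png",np.vstack([p["pixels"][:300],cv2.resize(d,(420,280))[:, :].copy() if 0 else cv2.copyMakeBorder(cv2.resize(d,(420,280)),0,0,0,220,0)]))
```

```text
[0.5373103  0.39686939 0.2294986 ] [-1.79953102e+02 -1.49677188e-01  7.98787370e+00] 11.225
[[298.2, 199.0], [298.5, 213.1], [297.9, 184.4], [338.2, 201.9], [307.6, 199.0], [288.8, 199.0]]
0.93 [298.3, 197.2] 1804 [0.52381911 0.41788656 0.085     ]
0.67 [473.5, 136.0] 35144 [0.61216032 0.25089209 0.085     ]
```

View pics/d.png

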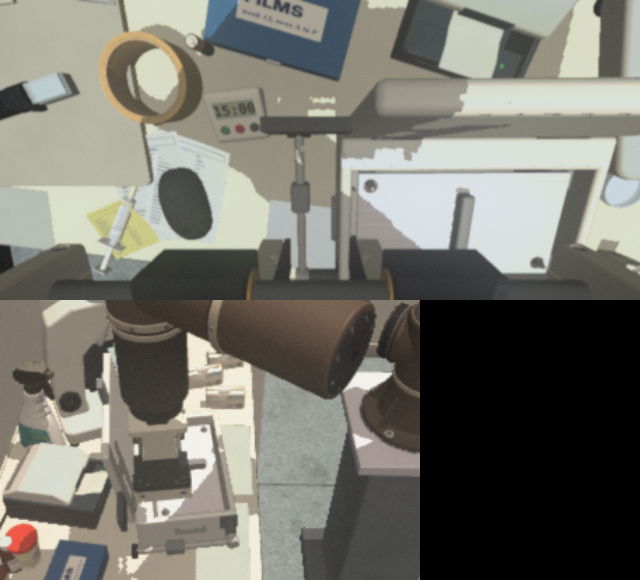

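>>> jog_arm:
  newtons: 15
  moves:
    - [[-1.1, -2.3, 1], 0, 3.4]
    - [[0, 0, 5], 0, 3.4]
    - [[0, 0, 5], 0, 3.4]
    - [[0, 0, 3], 0, 3.4]
    - [[0, 0, 2.4], 0, 3.4]
    - [[0, 0, 0.6], 0, 3.4]
    - [[0, 0, 0], 0, 3.4]
    - [[0, 0, 0], 0, 1.6]
    - [[0, 0, 0], 0, 1.6]
    - [[0, 0, 0], 0, 1.6]
    - [[0, 0, 0], 0, 1.6]

```text
time_s: 12.75
tcp_pos: [0.5226, 0.4166, 0.0582]
eef_rot: [180.0, -0.1, 8.0]
contact_force: [1.9, -4.6, 3.6]
gripper_width: 0.0202
gripper_force: 15.0
```

>>> jog_arm:
  moves:
    - [[-0.1, 0, -1], 0, 1.6]
    - [[-0.1, 0, -1], 0, 1.6]
    - [[-0.3, 0, -1], 0, 1.6]
    - [[-0.3, 0, -0.9], 0, 1.6]
    - [[-0.4, 0, -0.9], 0, 1.6]
    - [[-0.5, 0, -0.9], 0, 1.6]
    - [[-0.1, 0, -0.2], 0, 1.6]
    - [[0, 0, 0], 0, 1.6]
    - [[0, 0, 0], 0, 1.6]

```text
time_s: 13.88
tcp_pos: [0.5033, 0.4138, 0.1161]
eef_rot: [179.9, 0.1, 8.0]
contact_force: [0.4, -5.4, 0.3]
gripper_width: 0.02
gripper_force: 15.0
```

>>> jog_arm:
  moves:
    - [[-0.2, 0, -0.4], 0, 1.6]
    - [[0, 0, 0], 0, 1.6]
    - [[0, 0, 0], 0, 1.6]

```text
time_s: 14.25
tcp_pos: [0.5016, 0.4135, 0.1185]
eef_rot: [179.9, 0.1, 7.9]
contact_force: [5.4, -3.2, -10.2]
gripper_width: 0.0201
gripper_force: 15.0
```

>>> jog_arm:
  moves:
    - [[0, 0, 0], 0, 3.2]
    - [[0, 0, 0], 0, 3.2]
    - [[0, 0, -4], 0, 3.2]
    - [[0, 0, -6], 0, 3.2]
    - [[0, 0, -6], 0, 5]
    - [[0, 0, -6], 0, 5]
    - [[1, 3, -3], 0, 5]
    - [[3, 4, 0], 0, 5]
    - [[4, 5, 0], 0, 5]
    - [[4, 4.5, 0], 0, 5]
    - [[0.5, 1, 0], 0, 5]
    - [[0, 0, 0], 0, 5]

```text
time_s: 15.75
tcp_pos: [0.6494, 0.2593, 0.3703]
eef_rot: [-180.0, -0.0, 7.9]
contact_force: [-0.4, 1.0, 0.3]
gripper_width: 0.0497
gripper_force: 0.0
```

```bash
cat > look.py <<'E'
import sys
from h import *
v=[.5125,.2385,.139]
def loc(P): 
    d=np.array(P)[:2]-v[:2];c,s=np.cos(v[2]),np.sin(v[2]);return np.round([c*d[0]+s*d[1],-s*d[0]+c*d[1]],4)
E
python3 - <<'E'
from look import *
s=get_state();print(s["tcp_pos"],s["eef_rot"],s["contact_force"],loc(s["tcp_pos"]))
p=capture("wrist");T=wfc(p,s)
t=1.71;
def tab(t,y,r=.206): return [.1-r*np.cos(t)+.007*np.sin(t),y,.098+r*np.sin(t)+.007*np.cos(t)]
print(proj(p,T,pose(v,[tab(1.71,0,.22),tab(1.71,.013,.22),tab(1.71,-.013,.22),tab(1.71,.134,.18),tab(1.71,-.134,.18)])).round(1).tolist())
cv2.imwrite("pics/e.png",p["pixels"])
E
```

```text
[0.64940496 0.2592749  0.37026078] [-1.79964100e+02 -2.77070691e-02  7.88789422e+00] [-0.40057575  1.0047114   0.31368652] [0.1385 0.0016]
[[321.3, 219.0], [304.5, 219.0], [338.0, 219.0], [173.8, 209.0], [468.7, 208.6]]
```

View pics/e.png

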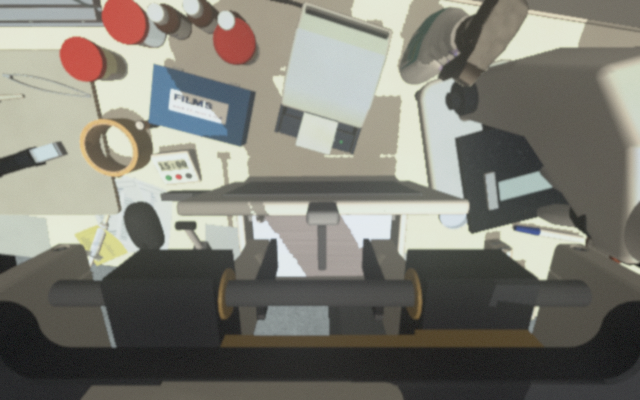

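>>> jog_arm:
  newtons: 15
  moves:
    - [[-0.1, 0.15, 3], 0, 5]
    - [[0, 0, 4], 0, 5]
    - [[0, 0, 1.8], 0, 5]
    - [[0, 0, 0], 0, 5]
    - [[0, 0, 0], 0, 2]
    - [[0, 0, 0], 0, 2]
    - [[0, 0, 0], 0, 2]
    - [[0, 0, 0], 0, 2]
    - [[0, 0, 0], 0, 2]

```text
time_s: 16.92
tcp_pos: [0.6489, 0.257, 0.2831]
eef_rot: [179.9, -0.1, 7.9]
contact_force: [0.7, -4.5, 4.6]
gripper_width: 0.026
gripper_force: 15.0
```

>>> jog_arm:
  moves:
    - [[-1.2, 0, -0.2], 0, 2]
    - [[-1.2, 0, -0.1], 0, 2]
    - [[-1.2, 0, 0], 0, 2]
    - [[-1.2, 0, 0.1], 0, 2]
    - [[-1.0, 0, 0.1], 0, 2]
    - [[-0.8, 0, 0.1], 0, 2]
    - [[0, 0, 0], 0, 2]
    - [[0, 0, 0], 0, 2]

```text
time_s: 17.92
tcp_pos: [0.5831, 0.2475, 0.2831]
eef_rot: [179.9, -0.0, 7.9]
contact_force: [0.0, -7.3, 6.1]
gripper_width: 0.0258
gripper_force: 15.0
```

```bash
python3 -c "
from look import *
s=get_state();print(loc(s['tcp_pos']))"
```

```text
[ 0.0711 -0.0009]
```

>>> jog_arm:
  moves:
    - [[-0.4, 0, 0.1], 0, 2]
    - [[-0.3, 0, 0.1], 0, 2]
    - [[0, 0, 0], 0, 2]
    - [[0, 0, 0], 0, 2]

```text
time_s: 18.42
tcp_pos: [0.5767, 0.2465, 0.2819]
eef_rot: [179.9, -0.1, 7.9]
contact_force: [0.6, -7.7, 8.1]
gripper_width: 0.0263
gripper_force: 15.0
```

>>> jog_arm:
  moves:
    - [[-0.3, 0, 0.1], 0, 2]
    - [[0, 0, 0], 0, 2]
    - [[0, 0, 0], 0, 2]

```text
time_s: 18.8
tcp_pos: [0.5738, 0.2461, 0.2812]
eef_rot: [179.9, -0.1, 7.9]
contact_force: [-0.9, -8.5, 10.5]
gripper_width: 0.0262
gripper_force: 15.0
```

>>> jog_arm:
  moves:
    - [[-0.3, 0, -0.1], 0, 2]
    - [[0, 0, 0], 0, 2]
    - [[0, 0, 0], 0, 2]

```text
time_s: 19.18
tcp_pos: [0.5706, 0.2457, 0.2806]
eef_rot: [179.9, -0.0, 7.9]
contact_force: [3.4, -8.4, 2.1]
gripper_width: 0.0257
gripper_force: 15.0
```

>>> jog_arm:
  moves:
    - [[-0.3, 0, 0], 0, 2]
    - [[0, 0, 0], 0, 2]
    - [[0, 0, 0], 0, 2]

```text
time_s: 19.55
tcp_pos: [0.5693, 0.2455, 0.2804]
eef_rot: [179.9, -0.2, 7.9]
contact_force: [12.0, -7.9, -2.7]
gripper_width: 0.0259
gripper_force: 15.0
```

Run:
```python
from h import *
p=capture("side");cv2.imwrite("pics/f.png",cv2.resize(p["pixels"][200:350,200:400],None,fx=3,fy=3,interpolation=2))
```

```text
(no output)
```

View pics/f.png

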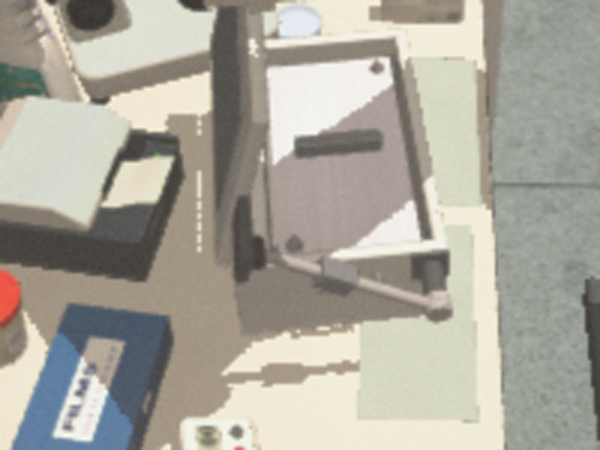

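The stay is up and the lid's ear rests on its tip, with contact force rising to 12 N. I'll release the tab, check that the lid holds, and move to the cover rib.

>>> jog_arm:
  moves:
    - [[0.2, 0, 0], 0, 2]
    - [[0, 0, 0], 0, 3]
    - [[0, 0, 0], 0, 5]
    - [[0, 0, 0], 0, 5]
    - [[0, 0, -4], 0, 5]
    - [[0, 0, -4], 0, 5]
    - [[-3.3, 0, 0], 0, 5]
    - [[-3.3, 0, 0], 0, 5]
    - [[0, 0, 5], 0, 5]
    - [[0, 0, 5], 0, 5]
    - [[0, 0, 5], 0, 5]
    - [[0, 0, 0], 0, 5]

```text
time_s: 21.1
tcp_pos: [0.5016, 0.2365, 0.2068]
eef_rot: [179.8, 0.4, 8.0]
contact_force: [-1.0, -0.2, 1.3]
gripper_width: 0.0501
gripper_force: 0.0
```

Run:
```python
from look import *
s=get_state();print(s["tcp_pos"],s["eef_rot"],s["contact_force"],loc(s["tcp_pos"]))
p=capture("wrist");T=wfc(p,s)
print(proj(p,T,pose(v,np.array([[-40,-7,96],[-40,7,96],[-67,122,98],[-67,-122,98],[-47,-100,91],[47,100,91]])/1e3)).round(1).tolist())
d=capture("side")["pixels"][190:330,200:400]
cv2.imwrite("pics/g.png",np.vstack([p["pixels"][:300],cv2.copyMakeBorder(cv2.resize(d,(400,280)),0,0,0,240,0)]))
```

```text
[0.50164034 0.23650826 0.20676408] [179.79709181   0.35925781   7.96004849] [-0.99574933 -0.16384098  1.29779066] [-0.011  -0.0005]
[[325.6, 224.2], [311.3, 224.2], [196.9, 250.1], [439.8, 249.6], [417.8, 228.5], [207.9, 133.4]]
```

View pics/g.png

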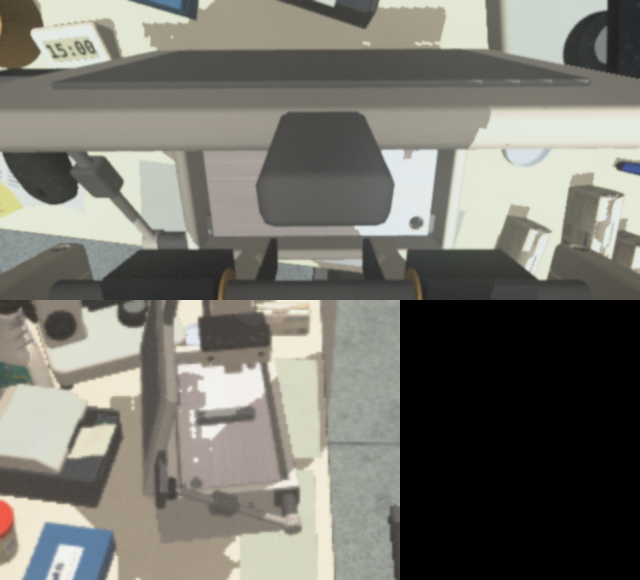

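```bash
python3 -c "
from plant import *
print(get_state()['joints'])"
```

```text
[ 4.54243629e+01  1.01398640e+01 -1.56353912e+01  5.14871776e-02
 -6.41724412e+01  5.25577403e+01]
```

>>> jog_arm:
  moves:
    - [[0, 0, -6], 0, 5]
    - [[-1, 0, -6], 0, 5]
    - [[-1, 0, -2], 0, 5]

```text
time_s: 21.58
tcp_pos: [0.4856, 0.2359, 0.3577]
eef_rot: [-179.7, -0.5, 8.0]
contact_force: [0.4, 0.7, -1.4]
gripper_width: 0.0498
gripper_force: 0.0
```

>>> jog_arm:
  moves:
    - [[0, 0, 0], 10.5, 5]
    - [[0, 0, 0], 10.5, 5]
    - [[0, 0, 0], 10.5, 5]
    - [[0, 0, 0], 10.5, 5]
    - [[0, 0, 0], 10.5, 5]
    - [[0, 0, 0], 10.5, 5]
    - [[0, 0, 0], 10.5, 5]
    - [[0, 0, 0], 10.5, 5]
    - [[0, 0, 0], 10.5, 5]
    - [[0, 0, 0], 10.5, 5]
    - [[0, 0, 0], 10.5, 5]
    - [[0, 0, 0], 10.5, 5]

```text
time_s: 23.08
tcp_pos: [0.4846, 0.2354, 0.3534]
eef_rot: [-179.9, 0.3, -118.4]
contact_force: [-0.1, -0.5, 0.8]
gripper_width: 0.0501
gripper_force: 0.0
```

>>> jog_arm:
  moves:
    - [[0, 0, 0], 10.5, 5]
    - [[0, 0, 0], 10.5, 5]
    - [[0, 0, 0], 10.5, 5]
    - [[0, 0, 0], 10.5, 5]
    - [[0, 0, 0], 10.5, 5]
    - [[0, 0, 0], 1.5, 5]
    - [[0, 0, 0], 0, 5]
    - [[0, 0, 0], 0, 5]

```text
time_s: 24.08
tcp_pos: [0.4841, 0.235, 0.3506]
eef_rot: [180.0, 0.0, -171.9]
contact_force: [0.7, -0.2, 0.5]
gripper_width: 0.05
gripper_force: 0.0
```

```bash
cat >> look.py <<'E'
def goal(P,s=None,yaw=None):
    "shift in cm, tool axes, to world point P"
    s=s or get_state();R=Rn.from_euler("xyz",s["eef_rot"],degrees=True).as_matrix()
    return np.round(R.T@(np.array(P)-s["tcp_pos"])*100,2)
def W(x,y,z): return pose(v,[[x/1e3,y/1e3,z/1e3]])[0]
E
python3 - <<'E'
from look import *
s=get_state();print(s["tcp_pos"],s["eef_rot"],s["contact_force"],loc(s["tcp_pos"]),goal(W(-8,0,200)))
p=capture("wrist");T=wfc(p,s)
print(proj(p,T,pose(v,np.array([[-40,0,96],[40,0,96],[-67,122,98],[-67,-122,98],[-47,-100,91],[47,100,91]])/1e3)).round(1).tolist())
for q in regions_of(p,"cover")[:2]:print(q["confidence"],q["pixel"],q["pixels"].sum())
for q in regions_of(p,"carton_0")[:4]:print(q["confidence"],q["pixel"],ray(p,T,q["pixel"],.03)[0])
cv2.imwrite("pics/h.png",p["pixels"])
E
```

```text
[0.48406502 0.23503157 0.35063008] [ 1.79973532e+02  4.62888985e-02 -1.71901270e+02] [ 0.66780653 -0.21061524  0.50282045] [-0.0286  0.0005] [-2.05 -0.06 15.06]
[[319.4, 160.2], [319.3, 213.7], [408.3, 141.0], [230.3, 140.7], [248.6, 154.5], [385.5, 216.9]]
0.55 [319.5, 181.3] 11637
0.69 [106.8, 129.8] [ 0.48341619 -0.10429938  0.03      ]
0.64 [56.7, 88.7] [ 0.43203703 -0.17479867  0.03      ]
```

View pics/h.png

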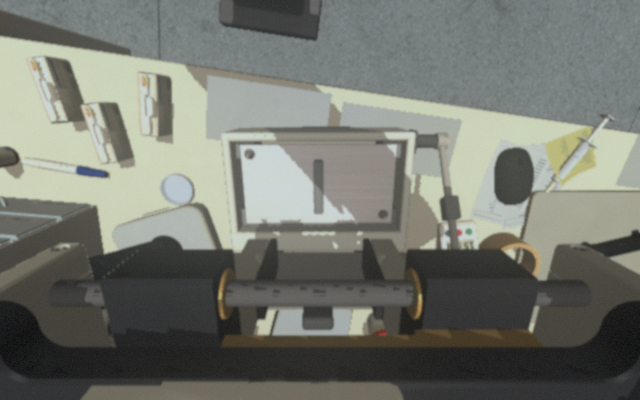

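>>> jog_arm:
  newtons: 40
  moves:
    - [[-2.0, 0, 5], 0, 4.5]
    - [[0, 0, 5], 0, 4.5]
    - [[0, 0, 5], 0, 4.5]
    - [[0, 0, 5], 0, 4.5]
    - [[0, 0, 4], 0, 4.5]
    - [[0, 0, 2], 0, 4.5]
    - [[0, 0, 0.8], 0, 4.5]
    - [[0, 0, 0], 0, 4.5]
    - [[0, 0, 0], 0, 1]
    - [[0, 0, 0], 0, 1]
    - [[0, 0, 0], 0, 1]
    - [[0, 0, 0], 0, 1]

```text
time_s: 25.72
tcp_pos: [0.5038, 0.2377, 0.0824]
eef_rot: [180.0, 0.0, -172.0]
contact_force: [-1.2, -0.7, 3.6]
gripper_width: 0.014
gripper_force: 40.0
```

>>> jog_arm:
  moves:
    - [[0, 0, 0], 0, 1]
    - [[0, 0, -0.5], 0, 1]
    - [[0, 0, -0.5], 0, 1]
    - [[0, 0, -1], 0, 1]
    - [[0, 0, 0], 0, 1]

```text
time_s: 26.35
tcp_pos: [0.5043, 0.2383, 0.1031]
eef_rot: [179.9, 0.1, -172.0]
contact_force: [0.5, -0.7, -2.3]
gripper_width: 0.0134
gripper_force: 40.0
```

>>> jog_arm:
  moves:
    - [[0, 0, -3], 0, 1]
    - [[1, 0, -4], 0, 1]
    - [[2, 0, -5], 0, 1]
    - [[2, -1, -4], 0, 1]
    - [[0, 0, 0], 0, 1]

```text
time_s: 26.98
tcp_pos: [0.456, 0.2214, 0.2659]
eef_rot: [179.8, 0.3, -172.0]
contact_force: [-1.1, 0.6, -2.7]
gripper_width: 0.0139
gripper_force: 40.0
```

```bash
cat > cart.py <<'E'
from look import *
def cartons(cams=("side","scene")):
    obs=[]
    for n in cams:
        s=get_state();p=capture(n);T=wfc(p,s)
        for q in regions_of(p,"carton_0"):
            if q["confidence"]<.4 or q["pixels"].sum()>2500 or q["pixels"].sum()<100:continue
            c=ray(p,T,q["pixel"],.025)[0]
            if -.3<c[1]<.08 and .3<c[0]<.65: obs.append((p,T,q["pixels"],c))
    out=[]
    while obs:
        g=[o for o in obs if np.hypot(*(o[3]-obs[0][3])[:2])<.035];c=np.mean([o[3] for o in g],0)
        obs=[o for o in obs if not any(o is k for k in g)]
        x,e=boxfit([o[:3] for o in g],(-.016,.016,-.0465,.0465,0,.05),[(c[0],c[1],a) for a in np.arange(-1.5,1.5,.5)])
        print("carton",np.round(x[:2],4),"yaw",round((np.degrees(x[2])+90)%180-90,1),"err",round(e/len(g),2),len(g));out.append(x)
    return out
E
python3 - <<'E'
from cart import *
print(get_state()["tcp_pos"])
C=cartons()
D=capture("side")["pixels"];cv2.imwrite("pics/i.png",cv2.resize(D[120:260,250:400],None,fx=4,fy=4,interpolation=2))
from itertools import product
def pts(x,y,a,w,l,n=12):
    u=np.array(list(product(np.linspace(-w/2,w/2,n),np.linspace(-l/2,l/2,n))));c,s=np.cos(a),np.sin(a)
    return np.c_[x+c*u[:,0]-s*u[:,1],y+s*u[:,0]+c*u[:,1]]
obs=[pts(c[0],c[1],c[2],.032,.093) for c in C]+[np.c_[np.full(20,.568),np.linspace(-.115,-.258,20)],np.array([[.542+.015*np.cos(t),-.326+.015*np.sin(t)] for t in np.arange(0,6.3,.3)])]
O=np.vstack(obs);res=[]
for x,y,a in product(np.arange(.42,.56,.005),np.arange(-.36,-.1,.005),np.radians(np.arange(-90,91,5))):
    k=pts(x,y,a,.121,.226,2);m=min(k[:,0].min()-.372,k[:,1].min()+.44)
    if m<.004: continue
    d=O-[x,y];c,s=np.cos(a),np.sin(a);ux=abs(c*d[:,0]+s*d[:,1])-.0605;uy=abs(-s*d[:,0]+c*d[:,1])-.113
    m=min(m,np.maximum(ux,uy).min())
    res.append((m,x,y,np.degrees(a)))
res.sort(reverse=True);print(np.round(res[:8],3))
E
```

```text
[0.45595414 0.22140431 0.26586856]
carton [ 0.4347 -0.0284] yaw -85.6 err 0.18 1
carton [ 0.4878 -0.1053] yaw -65.6 err 0.23 1
carton [ 0.4338 -0.1755] yaw -66.6 err 0.2 1
[[ 2.00e-03  4.60e-01 -3.20e-01  0.00e+00]
 [ 2.00e-03  4.65e-01 -3.20e-01  0.00e+00]
 [-1.00e-03  4.65e-01 -3.15e-01  0.00e+00]
 [-1.00e-03  4.65e-01 -3.15e-01 -5.00e+00]
 [-1.00e-03  4.65e-01 -3.15e-01  5.00e+00]
 [-2.00e-03  4.60e-01 -3.15e-01  5.00e+00]
 [-2.00e-03  4.55e-01 -3.20e-01  0.00e+00]
 [-2.00e-03  4.50e-01 -3.20e-01  0.00e+00]]
```

View pics/i.png

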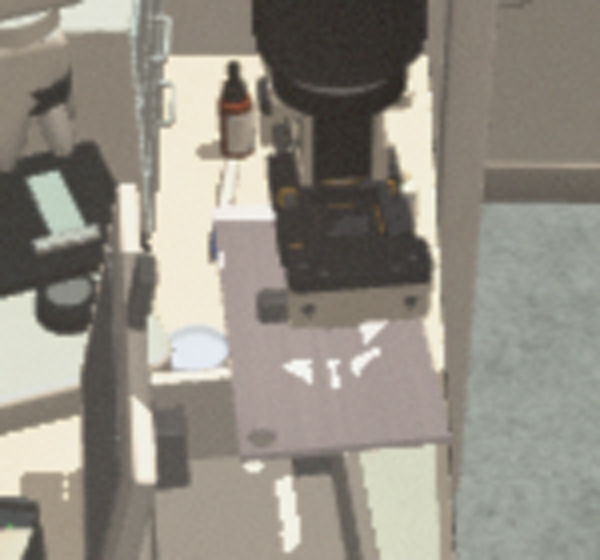

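>>> jog_arm:
  moves:
    - [[0, 0, 0], 8, 1]
    - [[0, -4, 0], 0, 1]
    - [[0, -5.5, 0], 0, 1]
    - [[0, -5.5, 0], 0, 1]
    - [[0, -5.5, 0], 0, 1]
    - [[0, -5.5, 0], 0, 1]
    - [[0, -5.5, 0], 0, 1]
    - [[0, -5.5, 0], 0, 1]
    - [[0, -5.5, 0], 0, 1]
    - [[0, -5, 0], 0, 1]
    - [[0, -3, 0], 0, 1]
    - [[0, 0, 0], 0, 1]

```text
time_s: 28.72
tcp_pos: [0.4548, -0.286, 0.2599]
eef_rot: [180.0, -0.2, 179.8]
contact_force: [0.7, 0.5, -1.8]
gripper_width: 0.0136
gripper_force: 40.0
```

Run:
```python
from cart import *
s=get_state();print(s["tcp_pos"],s["eef_rot"],s["contact_force"],s["gripper_width"])
p=capture("wrist");T=wfc(p,s);cv2.imwrite("pics/j.png",p["pixels"])
print(proj(p,T,[[.37,-.444,0],[.40,-.444,0],[.3977,-.2087,0],[.3977,-.2087,.044],[.434,-.1755,.044],[.37,-.3,0]]).round().tolist())
```

```text
[ 0.45477339 -0.28595448  0.25985575] [179.96163845  -0.21458774 179.77862515] [ 0.70916493  0.50877321 -1.82489346] 0.01355402541490159
[[202.0, 107.0], [205.0, 130.0], [376.0, 127.0], [382.0, 129.0], [407.0, 158.0], [309.0, 106.0]]
```

View pics/j.png

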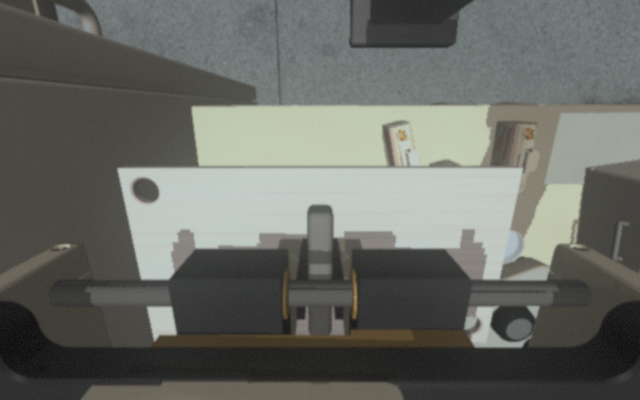

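>>> jog_arm:
  moves:
    - [[0.3, -2.4, 0], 0, 1]
    - [[0, -2.3, 0], 0, 1]
    - [[0, 0, 3], 0, 1]
    - [[0, 0, 5], 0, 1]
    - [[0, 0, 5], 0, 1]
    - [[0, 0, 4], 0, 1]
    - [[0, 0, 3], 0, 1]
    - [[0, 0, 2], 0, 1]
    - [[0, 0, 0.8], 0, 1]
    - [[0, 0, 0], 0, 1]
    - [[0, 0, 0], 0, 1]

```text
time_s: 30.15
tcp_pos: [0.453, -0.3311, 0.0348]
eef_rot: [-180.0, 0.1, 180.0]
contact_force: [0.8, -0.5, -2.0]
gripper_width: 0.0135
gripper_force: 40.0
```

Height is 0.035, with 24 mm left to contact. I'll lower it gently.

>>> jog_arm:
  moves:
    - [[0, 0, 0.8], 0, 1]
    - [[0, 0, 0.6], 0, 1]
    - [[0, 0, 0.5], 0, 1]
    - [[0, 0, 0.3], 0, 1]
    - [[0, 0, 0.2], 0, 1]
    - [[0, 0, 0], 0, 1]
    - [[0, 0, 0], 0, 1]

```text
time_s: 31.02
tcp_pos: [0.4521, -0.3311, 0.0104]
eef_rot: [-180.0, -0.0, 180.0]
contact_force: [-3.1, 1.6, 4.8]
gripper_width: 0.0133
gripper_force: 40.0
```

>>> jog_arm:
  moves:
    - [[0, 0, 0], 0, 2.5]
    - [[0, 0, 0], 0, 4]
    - [[0, 0, -1], 0, 5]
    - [[0, 0, -5], 0, 6]
    - [[0, 0, -6], 0, 7]
    - [[0, 0, -6], 0, 7]
    - [[0, 0, -6], 0, 7]
    - [[-1, 6, -3], 0, 7]
    - [[-2, 6, 0], 0, 7]
    - [[-2, 6, 0], 0, 7]
    - [[0, 5, 0], 0, 7]
    - [[0, 0, 0], 0, 7]

```text
time_s: 32.52
tcp_pos: [0.5013, -0.1044, 0.2785]
eef_rot: [180.0, 0.1, -179.8]
contact_force: [-1.0, 0.1, 0.7]
gripper_width: 0.0702
gripper_force: 0.0
```

Run:
```python
from cart import *
s=get_state();print(s["tcp_pos"],s["eef_rot"],s["time_s"])
C=cartons(("wrist",));cartons(("side",))
p=capture("wrist");cv2.imwrite("pics/k.png",p["pixels"]);T=wfc(p,s)
for q in regions_of(p,"cover")[:1]: print(q["confidence"],q["pixel"])
```

```text
[ 0.50127497 -0.10441593  0.27852715] [ 1.79970241e+02  7.31041301e-02 -1.79790240e+02] 32.525
carton [ 0.4372 -0.0325] yaw -87.4 err 0.22 1
carton [ 0.4877 -0.1051] yaw -77.0 err 0.21 1
carton [ 0.4364 -0.1755] yaw -73.8 err 0.19 1
carton [ 0.4865 -0.106 ] yaw -64.8 err 0.25 1
carton [ 0.4351 -0.1782] yaw -86.4 err 0.31 1
0.7 [164.1, 135.1]
```

View pics/k.png

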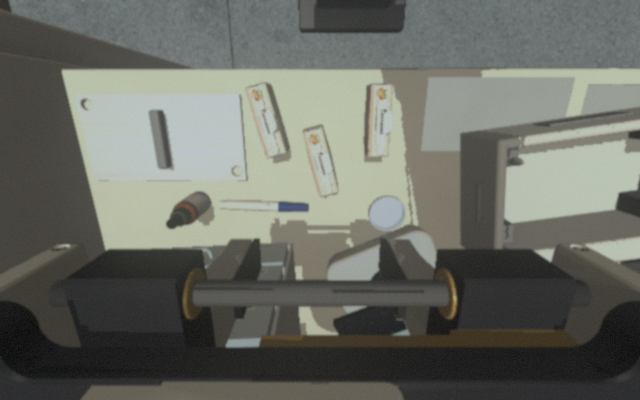

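>>> jog_arm:
  newtons: 20
  moves:
    - [[0, 0, 0], -2.4, 5]
    - [[3, 3.7, 2], 0, 5]
    - [[3.1, 3.8, 5], 0, 5]
    - [[0, 0, 5], 0, 5]
    - [[0, 0, 5], 0, 5]
    - [[0, 0, 4], 0, 5]
    - [[0, 0, 3], 0, 5]
    - [[0, 0, 1.4], 0, 5]
    - [[0, 0, 0], 0, 5]
    - [[0, 0, 0], 0, 5]

```text
time_s: 34.08
tcp_pos: [0.441, -0.0391, 0.0295]
eef_rot: [180.0, 0.0, -177.7]
contact_force: [-0.5, 0.2, -0.5]
gripper_width: 0.05
gripper_force: 0.0
```

>>> jog_arm:
  moves:
    - [[0, 0, 0], 0, 2.6]
    - [[0, 0, 0], 0, 2.6]
    - [[0, 0, 0], 0, 2.6]
    - [[0, 0, 0], 0, 2.6]
    - [[0, 0, 0], 0, 2.6]

```text
time_s: 34.7
tcp_pos: [0.4411, -0.0385, 0.0296]
eef_rot: [180.0, 0.1, -177.6]
contact_force: [-1.4, 1.2, 6.7]
gripper_width: 0.0316
gripper_force: 20.0
```

>>> jog_arm:
  moves:
    - [[0, 0, -2], 0, 2.6]
    - [[0, 0, -5], 0, 2.6]
    - [[0, 0, -6], 0, 2.6]
    - [[0, 0, -5], -5.6, 2.6]
    - [[-2.6, 4.9, -1], 0, 2.6]
    - [[-2.6, 4.9, 0], 0, 2.6]
    - [[-2.6, 4.9, 0], 0, 2.6]
    - [[-2.6, 4.8, 0], 0, 2.6]
    - [[0, 0, 0], 0, 2.6]
    - [[0, 0, 0], 0, 2.6]

```text
time_s: 35.95
tcp_pos: [0.5159, 0.1687, 0.2183]
eef_rot: [-180.0, -0.1, -172.0]
contact_force: [-0.4, -1.2, -2.2]
gripper_width: 0.0311
gripper_force: 20.0
```

Run:
```python
from cart import *
s=get_state();print(s["tcp_pos"],s["eef_rot"],s["contact_force"],s["gripper_width"],loc(s["tcp_pos"]),goal(W(-5,-70,46)))
p=capture("wrist");cv2.imwrite("pics/l.png",p["pixels"]);T=wfc(p,s)
d=capture("side")["pixels"][190:330,200:400]
cv2.imwrite("pics/l.png",np.vstack([p["pixels"][:300],cv2.copyMakeBorder(cv2.resize(d,(400,280)),0,0,0,240,0)]))
```

```text
[0.51593994 0.16868022 0.21825401] [-1.79959233e+02 -9.68929584e-02 -1.71999521e+02] [-0.40933316 -1.24782273 -2.19806198] 0.03105327445993586 [-0.0063 -0.0696] [-0.16 -0.03 17.23]
```

View pics/l.png

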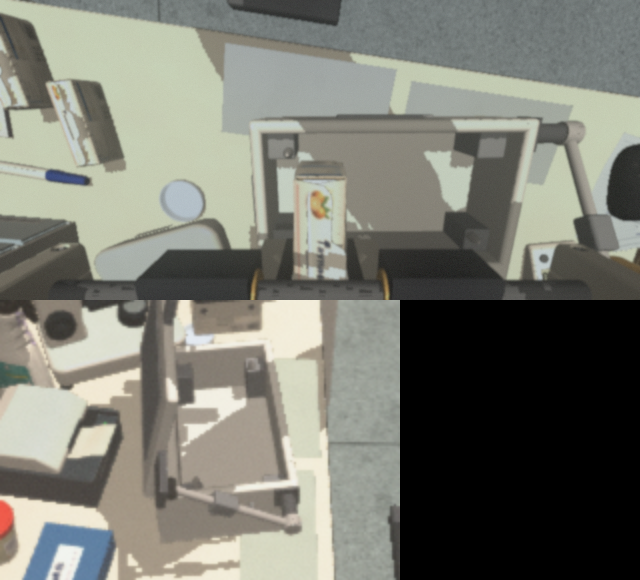

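>>> jog_arm:
  moves:
    - [[-0.1, 0, 2], 0, 2.6]
    - [[0, 0, 4], 0, 2.6]
    - [[0, 0, 4], 0, 2.6]
    - [[0, 0, 3], 0, 2.6]
    - [[0, 0, 2], 0, 2.6]
    - [[0, 0, 1], 0, 2.6]
    - [[0, 0, 0.5], 0, 2.6]
    - [[0, 0, 0], 0, 2.6]
    - [[0, 0, 0], 0, 2.6]

```text
time_s: 37.17
tcp_pos: [0.518, 0.1692, 0.0548]
eef_rot: [180.0, 0.1, -172.0]
contact_force: [-0.0, 0.3, -0.5]
gripper_width: 0.0316
gripper_force: 20.0
```

>>> jog_arm:
  moves:
    - [[0, 0, 0.6], 0, 2.6]
    - [[0, 0, 0.4], 0, 2.6]
    - [[0, 0, 0.3], 0, 2.6]
    - [[0, 0, 0.1], 0, 2.6]
    - [[0, 0, 0], 0, 2.6]
    - [[0, 0, 0], 0, 2.6]

```text
time_s: 37.92
tcp_pos: [0.5176, 0.1689, 0.0414]
eef_rot: [-180.0, 0.0, -172.0]
contact_force: [-6.2, -1.3, 15.3]
gripper_width: 0.0314
gripper_force: 20.0
```

>>> jog_arm:
  moves:
    - [[0, 0, 0], 0, 4.2]
    - [[0, 0, 0], 0, 4.2]
    - [[0, 0, -3], 0, 4.2]
    - [[0, 0, -5], 0, 4.2]
    - [[0, 0, -6], 0, 5]
    - [[0, 0, -6], 0, 5]
    - [[0, 0, -4], -5, 5]
    - [[1.5, -5, 0], 0, 5]
    - [[1.5, -5.2, 0], 0, 5]
    - [[1.6, -5.2, 0], 0, 5]
    - [[1.6, -5.2, 0], 0, 5]
    - [[1.6, -5.2, 0], 0, 5]

```text
time_s: 39.42
tcp_pos: [0.4991, -0.1016, 0.2799]
eef_rot: [-180.0, 0.0, -167.0]
contact_force: [1.2, -0.0, 0.6]
gripper_width: 0.05
gripper_force: 0.0
```

>>> jog_arm:
  moves:
    - [[0, 0, 0], 0, 5]
    - [[0, 0, 0], 0, 5]

```text
time_s: 39.67
tcp_pos: [0.4994, -0.1002, 0.2797]
eef_rot: [180.0, -0.0, -167.1]
contact_force: [0.2, 0.1, -0.4]
gripper_width: 0.0502
gripper_force: 0.0
```

Run:
```python
from cart import *
s=get_state();print(s["tcp_pos"],s["eef_rot"],s["time_s"])
for c in cartons(("wrist",)): print(goal([c[0],c[1],.025]))
cartons(("scene",))
```

```text
[ 0.49940437 -0.10018055  0.27973129] [ 1.79990189e+02 -1.63597764e-02 -1.67100393e+02] 39.675
carton [ 0.4884 -0.1064] yaw -76.3 err 0.18 1
carton [ 0.4362 -0.1739] yaw -77.0 err 0.2 1
[ 1.25 -0.45 25.49]
[ 7.85 -5.85 25.49]
carton [ 0.4875 -0.1051] yaw -65.3 err 0.22 1
carton [ 0.4341 -0.1754] yaw -66.4 err 0.21 1
```

>>> jog_arm:
  moves:
    - [[0.3, -0.4, 4], -0.6, 5]
    - [[0, 0, 5], 0, 5]
    - [[0, 0, 5], 0, 5]
    - [[0, 0, 4], 0, 5]
    - [[0, 0, 4], 0, 5]
    - [[0, 0, 2], 0, 5]
    - [[0, 0, 1.2], 0, 5]
    - [[0, 0, 0], 0, 5]
    - [[0, 0, 0], 0, 5]

```text
time_s: 41.0
tcp_pos: [0.4982, -0.1043, 0.0289]
eef_rot: [-180.0, 0.1, -166.4]
contact_force: [0.6, 0.2, 0.4]
gripper_width: 0.05
gripper_force: 0.0
```

>>> jog_arm:
  moves:
    - [[0, 0, 0], 0, 2.6]
    - [[0, 0, 0], 0, 2.6]
    - [[0, 0, 0], 0, 2.6]
    - [[0, 0, 0], 0, 2.6]
    - [[0, 0, 0], 0, 2.6]

```text
time_s: 41.62
tcp_pos: [0.4977, -0.1045, 0.0285]
eef_rot: [-180.0, 0.0, -166.4]
contact_force: [-1.4, 2.1, 5.7]
gripper_width: 0.0316
gripper_force: 19.9
```

>>> jog_arm:
  moves:
    - [[0, 0, -2], 0, 2.6]
    - [[0, 0, -5], 0, 2.6]
    - [[0, 0, -6], 0, 2.6]
    - [[0, 0, -6], 5.6, 2.6]
    - [[-0.9, 4, 0], 0, 2.6]
    - [[-1, 5.9, 0], 0, 2.6]
    - [[-1, 5.9, 0], 0, 2.6]
    - [[-1, 5.9, 0], 0, 2.6]
    - [[-1, 5.9, 0], 0, 2.6]
    - [[-1, 5.8, 0], 0, 2.6]
    - [[0, 0, 0], 0, 2.6]
    - [[0, 0, 0], 0, 2.6]

```text
time_s: 43.12
tcp_pos: [0.509, 0.2343, 0.2173]
eef_rot: [-180.0, -0.1, -172.0]
contact_force: [0.1, 0.1, -0.5]
gripper_width: 0.0312
gripper_force: 19.9
```

Run:
```python
from cart import *
s=get_state();print(s["tcp_pos"],s["eef_rot"],s["contact_force"],s["gripper_width"],loc(s["tcp_pos"]),goal(W(-3,-4,41)))
```

```text
[0.5090297  0.23431184 0.21732403] [-1.79956132e+02 -7.90103818e-02 -1.71990817e+02] [ 0.11161712  0.14576478 -0.54907614] 0.031157693022123 [-0.004  -0.0037] [-0.13 -0.02 17.63]
```

>>> jog_arm:
  moves:
    - [[-0.1, 0, 2], 0, 2.6]
    - [[0, 0, 4], 0, 2.6]
    - [[0, 0, 4], 0, 2.6]
    - [[0, 0, 3], 0, 2.6]
    - [[0, 0, 2], 0, 2.6]
    - [[0, 0, 1], 0, 2.6]
    - [[0, 0, 0.5], 0, 2.6]
    - [[0, 0, 0], 0, 2.6]
    - [[0, 0, 0.5], 0, 2.6]
    - [[0, 0, 0.3], 0, 2.6]
    - [[0, 0, 0], 0, 2.6]
    - [[0, 0, 0], 0, 2.6]

```text
time_s: 44.62
tcp_pos: [0.5106, 0.2346, 0.0451]
eef_rot: [180.0, 0.0, -172.0]
contact_force: [0.3, 0.7, -0.9]
gripper_width: 0.0317
gripper_force: 19.9
```

>>> jog_arm:
  moves:
    - [[0, 0, 0.3], 0, 2.6]
    - [[0, 0, 0.2], 0, 2.6]
    - [[0, 0, 0], 0, 2.6]
    - [[0, 0, 0], 0, 2.6]

```text
time_s: 45.12
tcp_pos: [0.5106, 0.2346, 0.0405]
eef_rot: [180.0, 0.0, -172.0]
contact_force: [-2.7, 0.1, 4.9]
gripper_width: 0.0315
gripper_force: 19.9
```

>>> jog_arm:
  moves:
    - [[0, 0, 0], 0, 4.2]
    - [[0, 0, 0], 0, 4.2]
    - [[0, 0, -3], 0, 4.2]
    - [[0, 0, -5], 0, 4.2]
    - [[0, 0, -6], 0, 5]
    - [[0, 0, -6], 0, 5]
    - [[0, 0, -4], -5, 5]
    - [[1, -4, 0], 0, 5]
    - [[2, -5.5, 0], 0, 5]
    - [[2, -5.5, 0], 0, 5]
    - [[2, -5.5, 0], 0, 5]
    - [[2, -5.5, 0], 0, 5]

```text
time_s: 46.62
tcp_pos: [0.4806, -0.0407, 0.2801]
eef_rot: [-180.0, 0.0, -167.0]
contact_force: [0.3, -0.2, 0.2]
gripper_width: 0.05
gripper_force: 0.0
```

>>> jog_arm:
  moves:
    - [[2, -5.5, 0], 0, 5]
    - [[2, -5.5, 0], 0, 5]
    - [[0, 0, 0], 0, 5]
    - [[0, 0, 0], 0, 5]

```text
time_s: 47.12
tcp_pos: [0.4668, -0.1554, 0.2798]
eef_rot: [180.0, -0.0, -167.1]
contact_force: [0.5, -0.2, 0.4]
gripper_width: 0.0503
gripper_force: 0.0
```

Run:
```python
from cart import *
s=get_state();print(s["tcp_pos"],s["eef_rot"],s["time_s"])
for c in cartons(("wrist",)): print(goal([c[0],c[1],.025]))
cartons(("scene",))
```

```text
[ 0.46675648 -0.15541584  0.27982084] [ 1.79987625e+02 -7.50243161e-03 -1.67115286e+02] 47.125
carton [ 0.4308 -0.1982] yaw -85.6 err 0.16 1
[ 4.52 -3.46 25.49]
carton [ 0.4312 -0.1978] yaw -71.3 err 0.22 1
```

>>> jog_arm:
  moves:
    - [[0, 0, 0], 8, 5.4]
    - [[2, -2, 2], 0, 5.4]
    - [[2, -2, 5], 0, 5.4]
    - [[0, 0, 5], 0, 5.4]
    - [[0, 0, 5], 0, 5.4]
    - [[0, 0, 4], 0, 5.4]
    - [[0, 0, 3], 0, 5.4]
    - [[0, 0, 1.2], 0, 5.4]
    - [[0, 0, 0], 0, 5.4]
    - [[0, 0, 0], 0, 5.4]

```text
time_s: 48.58
tcp_pos: [0.4316, -0.1984, 0.0291]
eef_rot: [-180.0, 0.1, -175.0]
contact_force: [-0.2, -0.4, 0.8]
gripper_width: 0.0536
gripper_force: 0.0
```

>>> jog_arm:
  moves:
    - [[0, 0, 0], 0, 2.6]
    - [[0, 0, 0], 0, 2.6]
    - [[0, 0, 0], 0, 2.6]
    - [[0, 0, 0], 0, 2.6]
    - [[0, 0, 0], 0, 2.6]

```text
time_s: 49.2
tcp_pos: [0.4308, -0.1986, 0.0284]
eef_rot: [-180.0, 0.0, -175.0]
contact_force: [-1.1, 0.2, 5.8]
gripper_width: 0.0318
gripper_force: 19.6
```

>>> jog_arm:
  moves:
    - [[0, 0, -2], 0, 2.6]
    - [[0, 0, -5], 0, 2.6]
    - [[0, 0, -6], 0, 2.6]
    - [[0, 0, -6], -3, 2.6]
    - [[-1.5, 4.6, 0], 0, 2.6]
    - [[-1.5, 5.5, 0], 0, 2.6]
    - [[-1.5, 5.5, 0], 0, 2.6]
    - [[-1.5, 5.5, 0], 0, 2.6]
    - [[-1.5, 5.5, 0], 0, 2.6]
    - [[-1.5, 5.5, 0], 0, 2.6]
    - [[-1.5, 5.5, 0], 0, 2.6]
    - [[-1.5, 5.5, 0], 0, 2.6]

```text
time_s: 50.7
tcp_pos: [0.4892, 0.2467, 0.2177]
eef_rot: [-180.0, -0.0, -172.0]
contact_force: [2.2, -0.2, -0.4]
gripper_width: 0.0319
gripper_force: 19.7
```

>>> jog_arm:
  moves:
    - [[-1.6, 5, 0], 0, 2.6]
    - [[0, 0, 0], 0, 2.6]
    - [[0, 0, 0], 0, 2.6]

```text
time_s: 51.08
tcp_pos: [0.4979, 0.2964, 0.2171]
eef_rot: [-179.9, -0.1, -172.0]
contact_force: [-0.3, 0.1, -1.8]
gripper_width: 0.0318
gripper_force: 19.7
```

Run:
```python
from cart import *
s=get_state();print(s["tcp_pos"],s["eef_rot"],s["contact_force"],s["gripper_width"],loc(s["tcp_pos"]),goal(W(-5,60,40.5)))
```

```text
[0.4979408  0.29635831 0.21712212] [-1.79937784e+02 -9.41805185e-02 -1.72009362e+02] [-0.3139696   0.13502413 -1.80145959] 0.031838807034271416 [-0.0064  0.0593] [-0.17  0.09 17.66]
```

>>> jog_arm:
  moves:
    - [[-0.1, 0.1, 2], 0, 2.6]
    - [[0, 0, 4], 0, 2.6]
    - [[0, 0, 4], 0, 2.6]
    - [[0, 0, 3], 0, 2.6]
    - [[0, 0, 2], 0, 2.6]
    - [[0, 0, 1], 0, 2.6]
    - [[0, 0, 0.6], 0, 2.6]
    - [[0, 0, 0.4], 0, 2.6]
    - [[0, 0, 0.3], 0, 2.6]
    - [[0, 0, 0.3], 0, 2.6]
    - [[0, 0, 0.1], 0, 2.6]
    - [[0, 0, 0], 0, 2.6]

```text
time_s: 52.58
tcp_pos: [0.4994, 0.2979, 0.041]
eef_rot: [-180.0, 0.0, -172.0]
contact_force: [0.3, 0.4, -1.9]
gripper_width: 0.0319
gripper_force: 19.7
```

Touch down the last half millimetre, release, rise and check the cartons and cover by measurement.

>>> jog_arm:
  moves:
    - [[0, 0, 0.1], 0, 2.6]
    - [[0, 0, 0], 0, 2.6]
    - [[0, 0, 0], 0, 4]
    - [[0, 0, 0], 0, 4]
    - [[0, 0, -3], 0, 4]
    - [[0, 0, -5], 0, 4]
    - [[0, 0, -6], 0, 4]
    - [[0, 0, -6], 0, 4]
    - [[2, -3, -6], 0, 4]
    - [[2, -3, -2], 0, 4]
    - [[0, 0, 0], 0, 4]
    - [[0, 0, 0], 0, 4]

```text
time_s: 54.08
tcp_pos: [0.4697, 0.2364, 0.3133]
eef_rot: [180.0, -0.0, -172.0]
contact_force: [-0.7, 0.1, 0.4]
gripper_width: 0.04
gripper_force: 0.0
```

Run:
```python
from cart import *
s=get_state();print(s["tcp_pos"],s["eef_rot"],loc(s["tcp_pos"]))
p=capture("wrist");T=wfc(p,s);cv2.imwrite("pics/m.png",p["pixels"])
for q in regions_of(p,"carton_0"):
    if q["confidence"]>.3:print(round(q["confidence"],2),q["pixel"],q["pixels"].sum(),loc(ray(p,T,q["pixel"],.062)[0]),loc(cv2.minAreaRect(hull(q["pixels"]))[0] and ray(p,T,cv2.minAreaRect(hull(q["pixels"]))[0],.062)[0]),cv2.minAreaRect(hull(q["pixels"]))[1:])
for n in ("side","scene"):
    p=capture(n);
    for t in ("cover","carton_0"):
        for q in regions_of(p,t)[:4]:
            print(n,t,round(q["confidence"],2),q["pixels"].sum(),ray(p,p["world_from_camera"],q["pixel"],.006)[0].round(3),loc(ray(p,p["world_from_camera"],q["pixel"],.055)[0]))
```

```text
[0.46965351 0.23635016 0.31334755] [ 1.79977507e+02 -1.92369250e-03 -1.72048868e+02] [-0.0427  0.0038]
0.7 [314.6, 180.5] 1268 [-0.0258 -0.0035] [-0.017  -0.0044] ((63.0, 20.0), 90.0)
0.65 [271.9, 186.6] 1530 [-0.0169 -0.0647] [-0.0145 -0.0662] ((65.33062744140625, 25.07056427001953), 86.98721313476562)
side cover 0.77 199 [ 0.414 -0.357  0.006] [-0.1681 -0.5066]
side carton_0 0.87 569 [0.505 0.215 0.006] [-0.0081  0.0178]
side carton_0 0.75 490 [0.502 0.273 0.006] [-0.0034  0.0725]
side carton_0 0.63 543 [0.519 0.135 0.006] [-0.0059 -0.0593]
scene cover 0.71 2538 [ 0.452 -0.302  0.006] [-0.1627 -0.5495]
scene carton_0 0.78 233 [0.536 0.289 0.006] [-0.007  -0.0103]
scene carton_0 0.55 203 [0.524 0.35  0.006] [-0.0103  0.0488]
```

>>> jog_arm:
  moves:
    - [[0, 0, 0], 8, 4]
    - [[0, -4, 0], 0, 4]
    - [[-0.4, -5.6, 0], 0, 4]
    - [[-0.4, -5.6, 0], 0, 4]
    - [[-0.4, -5.6, 0], 0, 4]
    - [[-0.4, -5.6, 0], 0, 4]
    - [[-0.4, -5.6, 0], 0, 4]
    - [[-0.4, -5.6, 0], 0, 4]
    - [[-0.4, -5.6, 0], 0, 4]
    - [[-0.4, -5.6, 0], 0, 4]
    - [[-0.2, -2.4, 0], 0, 4]
    - [[0, 0, 0], 0, 4]

```text
time_s: 55.98
tcp_pos: [0.5033, -0.2773, 0.3126]
eef_rot: [180.0, -0.1, 179.8]
contact_force: [0.6, 0.7, -0.1]
gripper_width: 0.0399
gripper_force: 0.0
```

>>> jog_arm:
  moves:
    - [[0, 0, 0], 0, 4]
    - [[0, 0, 0], 0, 4]

```text
time_s: 56.22
tcp_pos: [0.5036, -0.2748, 0.3138]
eef_rot: [-180.0, 0.0, -180.0]
contact_force: [-0.5, -1.1, 0.3]
gripper_width: 0.0401
gripper_force: 0.0
```

Run:
```python
from cart import *
s=get_state();print(s["tcp_pos"],s["eef_rot"])
p=capture("wrist");T=wfc(p,s);cv2.imwrite("pics/n.png",p["pixels"])
for q in regions_of(p,"cover")[:2]:
    w=ray(p,T,hull(q["pixels"])[:,0].astype(float),.006)[:,:2]*1e3
    print(q["confidence"],q["pixels"].sum(),cv2.minAreaRect(w.astype(np.float32)))
    x,e=boxfit([(p,T,q["pixels"])],(-.0605,.0605,-.113,.113,0,.006),[(.461,-.331,0.),(.461,-.331,.05)]);print(x,e)
print(goal([.4521,-.3311,.0104]))
```

```text
[ 0.50359768 -0.27478769  0.31382269] [-1.79999521e+02  2.33602173e-02 -1.79961998e+02]
0.93 11542 ((461.33343505859375, -333.0224304199219), (122.19927215576172, 225.80166625976562), 1.286080241203308)
[ 0.46127686 -0.33311044  0.02374781] 0.04002276796164628
[ 5.18 -5.62 30.35]
```

>>> jog_arm:
  newtons: 40
  moves:
    - [[2.5, -2.8, 2], 0, 4]
    - [[2.6, -2.9, 4], 0, 4]
    - [[0, 0, 5], 0, 4]
    - [[0, 0, 5], 0, 4]
    - [[0, 0, 5], 0, 4]
    - [[0, 0, 4], 0, 4]
    - [[0, 0, 3], 0, 4]
    - [[0, 0, 1.5], 0, 4]
    - [[0, 0, 0.5], 0, 4]
    - [[0, 0, 0], 0, 4]
    - [[0, 0, 0], 0, 4]

```text
time_s: 57.7
tcp_pos: [0.4532, -0.3329, 0.0148]
eef_rot: [-180.0, 0.1, 180.0]
contact_force: [-0.6, -0.1, -0.0]
gripper_width: 0.0397
gripper_force: 0.0
```

>>> jog_arm:
  moves:
    - [[0.1, 0, 0.4], 0, 4]
    - [[0, 0, 0], 0, 4]
    - [[0, 0, 0], 0, 1]
    - [[0, 0, 0], 0, 1]
    - [[0, 0, 0], 0, 1]
    - [[0, 0, 0], 0, 1]
    - [[0, 0, 0], 0, 1]
    - [[0, 0, -1], 0, 1]
    - [[0, 0, -3], 0, 1]
    - [[0, 0, -5], 0, 1]
    - [[0, 0, -6], 0, 1]
    - [[0, 0, 0], 0, 1]

```text
time_s: 59.2
tcp_pos: [0.4542, -0.334, 0.1655]
eef_rot: [-179.8, 0.5, -180.0]
contact_force: [1.4, -0.6, -2.8]
gripper_width: 0.014
gripper_force: 39.9
```

Run:
```python
from cart import *
s=get_state();print(s["tcp_pos"],s["eef_rot"],s["contact_force"],s["gripper_width"])
p=capture("wrist");T=wfc(p,s);cv2.imwrite("pics/o.png",p["pixels"])
z=s["tcp_pos"][2]-.0104+.006
print(loc(s["tcp_pos"]))
# hole in wrist view: expected at cover (-47,-100) ; find dark blob near
for off in (-.0086,):
    for h in ([-.047,-.1],[.047,.1],[-.047,.1],[.047,-.1]):
        # cover axes: cover x = world x (yaw0) centre = tcp+(.0086,0)
        print(h,proj(p,T,[[s["tcp_pos"][0]+.0086+h[0],s["tcp_pos"][1]+h[1],z]]).round(1))
g=cv2.cvtColor(p["pixels"],6)
print(regions_of(p,"cover")[0]["confidence"])
q=regions_of(p,"cover")[0]["pixels"];ys,xs=np.where(q);print(ys.min(),xs.min(),xs.max())
ee=proj(p,T,[[s["tcp_pos"][0]+.0086-.0605,s["tcp_pos"][1]+k,z] for k in (-.113,.113)]);print(ee.round(1))
f=q.argmax(0);cols=np.arange(xs.min()+15,xs.max()-15);print(np.polyfit(cols,f[cols],1),np.median(f[cols]))
```

```text
[ 0.45421446 -0.33395564  0.16546977] [-179.77277657    0.52541955 -179.98751605] [ 1.36897517 -0.59931633 -2.84058165] 0.013969077261407097
[-0.137  -0.5589]
[-0.047, -0.1] [[145.5 188.8]]
[0.047, 0.1] [[470.3 324.4]]
[-0.047, 0.1] [[496.4 188.9]]
[0.047, -0.1] [[171.3 323.8]]
0.88
165 116 522
[[117.8 165.4]
 [524.4 165.4]]
[-8.12145155e-03  1.69379236e+02] 167.0
```

>>> jog_arm:
  moves:
    - [[0, 0, -5], 0, 1]
    - [[0, 2, -5], 0, 1]
    - [[0, 5.5, 0], 0, 1]
    - [[0, 5.5, 0], 0, 1]
    - [[0, 5.5, 0], 0, 1]
    - [[0, 5.5, 0], 0, 1]
    - [[0, 5.5, 0], 0, 1]
    - [[0, 5.5, 0], 0, 1]
    - [[0, 5.5, 0], 0, 1]
    - [[0, 5.5, 0], 0, 1]
    - [[0, 5.5, 0], 0, 1]
    - [[0, 4, 0], 0, 1]

```text
time_s: 60.85
tcp_pos: [0.4507, 0.2241, 0.2577]
eef_rot: [-179.9, -0.1, -180.0]
contact_force: [0.5, -0.3, -1.6]
gripper_width: 0.0133
gripper_force: 39.9
```

>>> jog_arm:
  moves:
    - [[0, 0, 0], -8, 1]
    - [[0, 0, 0], 0, 1]
    - [[0, 0, 0], 0, 1]

```text
time_s: 61.22
tcp_pos: [0.4514, 0.2218, 0.2586]
eef_rot: [-179.9, -0.1, -172.2]
contact_force: [-0.5, 0.1, -1.1]
gripper_width: 0.0139
gripper_force: 39.9
```

Run:
```python
from cart import *
s=get_state();print(s["tcp_pos"],s["eef_rot"],loc(s["tcp_pos"]),goal([.5038,.2377,.135]))
a,b=[np.float32(cv2.imread(f"pics/{n}.png",0)) for n in "jo"]
for (r0,r1,c0,c1) in ((160,225,110,190),(160,175,430,530),(200,250,305,335)):
    t=b[r0+6:r1-6,c0+6:c1-6].astype(np.uint8);m=cv2.matchTemplate(a[r0:r1,c0:c1].astype(np.uint8),t,cv2.TM_CCOEFF_NORMED) if min(t.shape)>3 else None
    if m is not None: print(np.array(cv2.minMaxLoc(m)[3])-6,m.max())
for n in ("side","scene"):
    p=capture(n)
    print(n,[(round(q["confidence"],2),loc(ray(p,p["world_from_camera"],q["pixel"],.05)[0])) for q in regions_of(p,"carton_0")[:4]])
```

```text
[0.45141588 0.22175087 0.25864357] [-1.79937553e+02 -8.91286004e-02 -1.72219664e+02] [-0.0628 -0.0081] [-5.43  0.88 12.35]
[ 1 -2] 0.99618554
[ 0 -1] 0.98614615
side [(0.71, array([ 0.0359, -0.2   ])), (0.7, array([-0.0047, -0.0605])), (0.7, array([-0.0085,  0.0626])), (0.65, array([-0.0093,  0.0128]))]
scene [(0.62, array([-0.003 ,  0.0594])), (0.53, array([-0.0021, -0.0144]))]
```

>>> jog_arm:
  moves:
    - [[0, 0, 2], -0.2, 1]
    - [[-1.3, 0.3, 3], 0, 1]
    - [[-1.3, 0.3, 3], 0, 1]
    - [[-1.4, 0.3, 3], 0, 1]
    - [[-1.35, 0, 1.3], 0, 1]
    - [[0, 0, 0], 0, 1]
    - [[0, 0, 0], 0, 1]

```text
time_s: 62.3
tcp_pos: [0.5038, 0.2389, 0.1375]
eef_rot: [180.0, 0.1, -171.9]
contact_force: [-0.7, -0.4, -1.5]
gripper_width: 0.0136
gripper_force: 39.9
```

Run:
```python
from cart import *
s=get_state();print(s["tcp_pos"],s["eef_rot"],loc(s["tcp_pos"]),goal(W(-9.4,.8,110)))
```

```text
[0.50383534 0.23894982 0.13754277] [ 1.79969840e+02  5.98489351e-02 -1.71856873e+02] [-0.0085  0.0016] [ 0.09 -0.09  2.75]
```

>>> jog_arm:
  moves:
    - [[0.1, -0.1, 0.8], 0.1, 1]
    - [[0, 0, 0.8], 0, 1]
    - [[0, 0, 0.8], 0, 1]
    - [[0, 0, 0.8], 0, 1]
    - [[0, 0, 0.5], 0, 1]
    - [[0, 0, 0], 0, 1]
    - [[0, 0, 0], 0, 1]

```text
time_s: 63.18
tcp_pos: [0.5028, 0.2378, 0.0997]
eef_rot: [180.0, 0.0, -171.9]
contact_force: [0.8, -0.6, -2.2]
gripper_width: 0.0135
gripper_force: 39.9
```

>>> jog_arm:
  moves:
    - [[0, 0, 0.3], 0, 1]
    - [[0, 0, 0.3], 0, 1]
    - [[0, 0, 0.3], 0, 1]
    - [[0, 0, 0], 0, 1]
    - [[0, 0, 0], 0, 1]

```text
time_s: 63.8
tcp_pos: [0.5026, 0.2377, 0.0906]
eef_rot: [-180.0, 0.0, -171.9]
contact_force: [0.7, -0.2, -1.8]
gripper_width: 0.0137
gripper_force: 39.9
```

>>> jog_arm:
  moves:
    - [[0, 0, 0.3], 0, 1]
    - [[0, 0, 0.3], 0, 1]
    - [[0, 0, 0.2], 0, 1]
    - [[0, 0, 0], 0, 1]
    - [[0, 0, 0], 0, 1]

```text
time_s: 64.42
tcp_pos: [0.5026, 0.2377, 0.0826]
eef_rot: [-180.0, -0.0, -171.9]
contact_force: [0.8, -0.5, -2.9]
gripper_width: 0.0135
gripper_force: 39.9
```

>>> jog_arm:
  moves:
    - [[0, 0, 0.1], 0, 1]
    - [[0, 0, 0.1], 0, 1]
    - [[0, 0, 0], 0, 1]

```text
time_s: 64.8
tcp_pos: [0.5027, 0.2378, 0.0816]
eef_rot: [180.0, 0.0, -171.9]
contact_force: [-3.0, -0.9, 6.8]
gripper_width: 0.0135
gripper_force: 39.9
```

>>> jog_arm:
  newtons: 15
  moves:
    - [[0, 0, -0.1], 0, 2.5]
    - [[0, 0, 0], 0, 4]
    - [[0, 0, -2], 0, 5]
    - [[0, 0, -4], 0, 5]
    - [[0, 0, -5], 0, 5]
    - [[0, 0, -6], 0, 5]
    - [[0, 0, -6], 0, 5]
    - [[0, 0, -5], 0, 5]
    - [[-2, 0, 0], 0, 5]
    - [[-2.5, 0, 0], 0, 5]
    - [[-2.4, -0.2, 0], 0, 5]
    - [[0, 0, 0], 0, 5]

```text
time_s: 66.3
tcp_pos: [0.5722, 0.2454, 0.3602]
eef_rot: [-179.9, -0.1, -172.0]
contact_force: [0.3, -0.7, -0.7]
gripper_width: 0.05
gripper_force: 0.0
```

Run:
```python
from cart import *
s=get_state();print(s["tcp_pos"],s["eef_rot"],loc(s["tcp_pos"]),goal([.5705,.2457,.2804]))
p=capture("wrist");T=wfc(p,s);cv2.imwrite("pics/q.png",p["pixels"])
def tab(t,y,r=.206): return [.1-r*np.cos(t)+.007*np.sin(t),y,.098+r*np.sin(t)+.007*np.cos(t)]
print(proj(p,T,pose(v,[tab(1.35,0,.22),tab(1.35,.134,.18)])).round(1).tolist())
for t in ("lid_tab","cover"):
  for q in regions_of(p,t)[:2]:print(t,q["confidence"],q["pixel"],q["pixels"].sum(), cv2.minAreaRect(hull(q["pixels"])))
c=ray(p,T,cv2.minAreaRect(hull(regions_of(p,"cover")[0]["pixels"]))[0],.078)[0];print(loc(c))
p=capture("side")
for q in regions_of(p,"cover")[:2]:print("side",q["confidence"],q["pixels"].sum(),loc(ray(p,p["world_from_camera"],cv2.minAreaRect(hull(q["pixels"]))[0],.078)[0]))
# lid mask heights
q=regions_of(p,"lid")[:1]
print([(k["confidence"],k["pixel"],k["pixels"].sum()) for k in q])
```

```text
[0.57216223 0.24544799 0.36017328] [-1.79945582e+02 -9.40978100e-02 -1.71987843e+02] [ 0.06   -0.0014] [0.15 0.06 7.98]
[[322.1, 222.2], [474.4, 215.0]]
lid_tab 0.6 [326.1, 209.4] 6983 ((327.5, 209.0), (28.0, 315.0), 90.0)
cover 0.86 [321.3, 121.5] 13399 ((320.8465270996094, 121.96083068847656), (87.37483215332031, 161.07455444335938), 89.48383331298828)
[-0.0026 -0.0001]
side 0.77 2766 [-0.0017  0.0066]
side 0.33 4740 [ 0.014  -0.0247]
[(0.79, [282.0, 233.5], np.int64(1827))]
```

>>> jog_arm:
  newtons: 15
  moves:
    - [[0.15, 0.1, 2], 0, 5]
    - [[0, 0, 3], 0, 5]
    - [[0, 0, 2.6], 0, 5]
    - [[0, 0, 0.3], 0, 5]
    - [[0, 0, 0], 0, 5]
    - [[0, 0, 0], 0, 2]
    - [[0, 0, 0], 0, 2]
    - [[0, 0, 0], 0, 2]
    - [[0, 0, 0], 0, 2]
    - [[0, 0, 0], 0, 2]

```text
time_s: 67.9
tcp_pos: [0.5698, 0.2455, 0.2831]
eef_rot: [-180.0, 0.0, -171.9]
contact_force: [0.1, -4.9, 3.6]
gripper_width: 0.0256
gripper_force: 15.0
```

>>> jog_arm:
  moves:
    - [[-0.8, 0, -0.1], 0, 2]
    - [[-1.2, 0, -0.1], 0, 2]
    - [[-1.2, 0, -0.1], 0, 2]
    - [[-1.2, 0, 0], 0, 2]
    - [[-1.2, 0, 0], 0, 2]
    - [[-1.2, 0, 0.1], 0, 2]
    - [[-0.9, 0, 0.1], 0, 2]
    - [[-0.5, 0, 0.1], 0, 2]
    - [[0, 0, 0], 0, 2]
    - [[0, 0, 0], 0, 2]

```text
time_s: 69.15
tcp_pos: [0.6493, 0.2571, 0.2827]
eef_rot: [-179.9, -0.2, -171.9]
contact_force: [-8.0, -5.7, 7.6]
gripper_width: 0.0257
gripper_force: 15.0
```

>>> jog_arm:
  moves:
    - [[0, 0, 0], 0, 4.5]
    - [[0, 0, 0], 0, 4.5]
    - [[0, 0, -2], 0, 5]
    - [[0, 0, -3], 0, 5]
    - [[0, 0, -3.5], 0, 3.4]
    - [[3, 4, 0], 0, 3.4]
    - [[4, 5, 0], 0, 3.4]
    - [[4, 5, 0], 0, 3.4]
    - [[1.5, 3.5, 2], 0, 3.4]
    - [[0, 0, 5], 0, 3.4]
    - [[0, 0, 4], 0, 3.4]
    - [[0, 0, 0], 0, 3.4]

```text
time_s: 70.65
tcp_pos: [0.5033, 0.4107, 0.254]
eef_rot: [-179.8, -0.3, -171.9]
contact_force: [0.1, 0.4, 0.8]
gripper_width: 0.0338
gripper_force: 0.0
```

Run:
```python
from cart import *
s=get_state();print(s["tcp_pos"],s["eef_rot"],loc(s["tcp_pos"]),goal([.5020,.4137,.1185]))
p=capture("wrist");T=wfc(p,s)
g=W(-65+100*np.cos(.6)-10*np.sin(.6),176,78+100*np.sin(.6)+10*np.cos(.6));print(proj(p,T,[g]),)
for q in regions_of(p,"stay_grip")[:2]:print(q["confidence"],q["pixel"],q["pixels"].sum(),goal(ray(p,T,q["pixel"],.14)[0]))
p=capture("side")
print([(k["confidence"],k["pixel"],k["pixels"].sum()) for k in regions_of(p,"lid")[:1]])
```

```text
[0.50326926 0.41067565 0.25396334] [-179.7762544    -0.28591547 -171.91889931] [0.0147 0.1718] [ 0.02  0.37 13.55]
[[324.89658547 195.79243968]]
0.83 [321.2, 196.7] 2423 [ 0.35 -0.03 11.88]
[(0.97, [267.1, 230.9], np.int64(2035))]
```

>>> jog_arm:
  newtons: 15
  moves:
    - [[0, 0.25, 3], 0, 3.4]
    - [[0, 0, 4], 0, 3.4]
    - [[0, 0, 4], 0, 3.4]
    - [[0, 0, 2], 0, 3.4]
    - [[0, 0, 0.5], 0, 3.4]
    - [[0, 0, 0], 0, 3.4]
    - [[0, 0, 0], 0, 1.6]
    - [[0, 0, 0], 0, 1.6]
    - [[0, 0, 0], 0, 1.6]
    - [[0, 0, 0], 0, 1.6]

```text
time_s: 72.1
tcp_pos: [0.505, 0.4139, 0.1235]
eef_rot: [180.0, 0.1, -171.9]
contact_force: [3.3, -2.2, 4.6]
gripper_width: 0.0202
gripper_force: 15.0
```

>>> jog_arm:
  moves:
    - [[-0.5, 0, 0.85], 0, 1.6]
    - [[-0.4, 0, 0.9], 0, 1.6]
    - [[-0.35, 0, 0.95], 0, 1.6]
    - [[-0.25, 0, 1], 0, 1.6]
    - [[-0.15, 0, 1], 0, 1.6]
    - [[-0.05, 0, 1], 0, 1.6]
    - [[0, 0, 0.2], 0, 1.6]
    - [[0, 0, 0], 0, 1.6]
    - [[0, 0, 0], 0, 1.6]

```text
time_s: 73.22
tcp_pos: [0.5209, 0.4163, 0.0639]
eef_rot: [180.0, 0.0, -171.9]
contact_force: [0.4, -2.5, 7.9]
gripper_width: 0.0199
gripper_force: 15.0
```

>>> jog_arm:
  moves:
    - [[0, 0, 0.3], 0, 1.6]
    - [[0, 0, 0], 0, 1.6]
    - [[0, 0, 0], 0, 1.6]

```text
time_s: 73.6
tcp_pos: [0.5212, 0.4164, 0.0624]
eef_rot: [180.0, 0.1, -171.9]
contact_force: [-2.9, -4.7, 16.7]
gripper_width: 0.0197
gripper_force: 15.0
```

>>> jog_arm:
  moves:
    - [[0, 0, 0], 0, 3.4]
    - [[0, 0, 0], 0, 3.4]
    - [[0, 0, -4], 0, 3.4]
    - [[0, 0, -6], 0, 3.4]
    - [[0, 0, -6], 0, 3.4]
    - [[0, 0, -6], 0, 5]
    - [[0, 0, -6], 0, 5]
    - [[0, 0, -2], 0, 5]
    - [[-3, -5, 0], 0, 5]
    - [[-3.5, -6, 0], 0, 5]
    - [[-4, -6.3, 0], 0, 5]
    - [[0, -0.3, 0], 0, 5]

```text
refused, shift out of range in row 11
```

>>> jog_arm:
  moves:
    - [[0, 0, 0], 0, 5]
    - [[0, 0, 0], 0, 5]

```text
time_s: 73.85
tcp_pos: [0.5202, 0.416, 0.0596]
eef_rot: [-180.0, -0.1, -171.9]
contact_force: [-1.4, -0.5, -0.0]
gripper_width: 0.0345
gripper_force: 0.0
```

Run:
```python
from cart import *
s=get_state();print(s["tcp_pos"],s["eef_rot"],loc(s["tcp_pos"]),goal([.6493,.2571,.2827]))
p=capture("side")
g=[W(-65+100*np.cos(a)-10*np.sin(a),176,78+100*np.sin(a)+10*np.cos(a)) for a in (0,.05,.1,.6)];print(proj(p,p["world_from_camera"],g).round(1).tolist())
print([(k["confidence"],k["pixel"],k["pixels"].sum()) for k in regions_of(p,"lid")[:1]])
for t in ("stay_grip","stay"): print([(k["confidence"],k["pixel"],k["pixels"].sum()) for k in regions_of(p,t)[:2]])
```

```text
[0.52023131 0.41596833 0.05958514] [-1.79968873e+02 -8.78790461e-02 -1.71944815e+02] [0.0322 0.1747] [-10.52 -17.55 -22.32]
[[304.7, 303.8], [304.9, 302.6], [305.1, 301.4], [313.6, 289.5]]
[(0.63, [266.0, 226.9], np.int64(1987))]
[(0.71, [333.2, 305.5], np.int64(253))]
[(0.54, [332.1, 307.9], np.int64(245))]
```

>>> jog_arm:
  moves:
    - [[0, 0, 0], 0, 3.4]
    - [[0, 0, -4], 0, 3.4]
    - [[0, 0, -6], 0, 3.4]
    - [[0, 0, -6], 0, 3.4]
    - [[0, 0, -6], 0, 5]
    - [[0, 0, -6], 0, 5]
    - [[0, 0, -2], 0, 5]
    - [[-3, -5, 0], 0, 5]
    - [[-3.5, -6, 0], 0, 5]
    - [[-4, -6.2, 0], 0, 5]
    - [[0, -0.3, 0], 0, 5]
    - [[0, 0, 0], 0, 5]

```text
time_s: 75.55
tcp_pos: [0.6381, 0.271, 0.3601]
eef_rot: [-180.0, -0.0, -172.0]
contact_force: [-0.3, 0.3, 0.8]
gripper_width: 0.0498
gripper_force: 0.0
```

Run:
```python
from cart import *
s=get_state();print(s["tcp_pos"],s["eef_rot"],loc(s["tcp_pos"]),goal([.6493,.2571,.2827]))
p=capture("side")
g=[W(-65+100*np.cos(a)-10*np.sin(a),176,78+100*np.sin(a)+10*np.cos(a)) for a in (0,.05,.1,.6)];print(proj(p,p["world_from_camera"],g).round(1).tolist())
print([(k["confidence"],k["pixel"],k["pixels"].sum()) for k in regions_of(p,"lid")[:1]])
for t in ("stay_grip","stay"): print([(round(k["confidence"],2),k["pixel"],k["pixels"].sum(),cv2.boundingRect(hull(k["pixels"]))) for k in regions_of(p,t)[:2]])
tip=[W(-65+170*np.cos(a),176,78+170*np.sin(a)) for a in (0,.05,.1,.2)];print(proj(p,p["world_from_camera"],tip).round(1).tolist())
```

```text
[0.63808907 0.27101746 0.36006599] [-1.79981897e+02 -4.70936377e-02 -1.72017177e+02] [0.1289 0.0148] [-0.92 -1.53  7.74]
[[304.7, 303.8], [304.9, 302.6], [305.1, 301.4], [313.6, 289.5]]
[(0.83, [267.0, 237.1], np.int64(1901))]
[(0.74, [307.3, 305.9], np.int64(504), (273, 297, 78, 18)), (0.37, [266.1, 232.0], np.int64(2023), (249, 177, 28, 119))]
[(0.86, [309.9, 306.0], np.int64(538), (274, 297, 78, 17)), (0.67, [266.5, 233.6], np.int64(1898), (249, 179, 28, 116))]
[[275.9, 309.1], [275.7, 307.1], [275.6, 305.0], [276.0, 300.9]]
```

>>> jog_arm:
  newtons: 20
  moves:
    - [[-0.9, -1.5, 1], 0, 5]
    - [[0, 0, 3], 0, 5]
    - [[0, 0, 3.2], 0, 5]
    - [[0, 0, 0.5], 0, 5]
    - [[0, 0, 0], 0, 5]
    - [[0, 0, 0], 0, 2]
    - [[0, 0, 0], 0, 2]
    - [[0, 0, 0], 0, 2]
    - [[0, 0, 0], 0, 2]
    - [[0, 0, 0], 0, 2]

```text
time_s: 77.0
tcp_pos: [0.6493, 0.2571, 0.2844]
eef_rot: [-179.9, 0.0, -172.0]
contact_force: [0.8, -5.6, 3.4]
gripper_width: 0.0262
gripper_force: 20.0
```

```bash
python3 - <<'E'
from cart import *
s=get_state();print(loc(s["tcp_pos"]))
p=capture("side");m=regions_of(p,"stay")[0]["pixels"]
for c in (276,280,285,290,325,335):
    r=np.where(m[:,c])[0];print(c,r.min() if len(r) else None,r.max() if len(r) else None)
a=cv2.imread("pics/side0.png",0);b=cv2.cvtColor(p["pixels"],6)
t=a[298:316,270:284];r=cv2.matchTemplate(b[290:324,262:292],t,cv2.TM_CCOEFF_NORMED);print(np.array(cv2.minMaxLoc(r)[3])-8,r.max())
E
python3 arc.py 1.71 0 26
```

```text
[ 0.1381 -0.0005]
276 304 313
280 307 310
285 307 310
290 306 309
325 302 305
335 301 304
[0 0] 0.99756163
[[-1.4, 0, -0.2], [-1.3, 0, -0.1], [-1.4, 0, -0.0], [-1.4, 0, 0.1], [-1.3, 0, 0.1], [-1.3, 0, 0.3], [-1.3, 0, 0.3], [-1.3, 0, 0.5], [-1.3, 0, 0.5], [-1.2, 0, 0.6], [-1.2, 0, 0.6], [-1.1, 0, 0.8], [-1.1, 0, 0.8], [-1.0, 0, 0.9], [-1.0, 0, 0.9], [-0.9, 0, 1.1], [-0.8, 0, 1.0], [-0.8, 0, 1.1], [-0.6, 0, 1.2], [-0.6, 0, 1.2], [-0.6, 0, 1.3], [-0.4, 0, 1.3], [-0.4, 0, 1.3], [-0.2, 0, 1.3], [-0.2, 0, 1.3], [-0.1, 0, 1.4]]
```

>>> jog_arm:
  moves:
    - [[1.4, 0, -0.2], 0, 2]
    - [[1.3, 0, -0.1], 0, 2]
    - [[1.4, 0, 0], 0, 2]
    - [[1.4, 0, 0.1], 0, 2]
    - [[1.3, 0, 0.1], 0, 2]
    - [[1.3, 0, 0.3], 0, 2]
    - [[1.3, 0, 0.3], 0, 2]
    - [[1.3, 0, 0.5], 0, 2]
    - [[1.3, 0, 0.5], 0, 2]
    - [[0, 0, 0], 0, 2]

```text
time_s: 78.35
tcp_pos: [0.529, 0.2396, 0.2687]
eef_rot: [-179.9, -0.1, -171.9]
contact_force: [-0.5, -7.7, 3.0]
gripper_width: 0.0259
gripper_force: 20.0
```

>>> jog_arm:
  moves:
    - [[1.2, 0, 0.6], 0, 2]
    - [[1.2, 0, 0.6], 0, 2]
    - [[1.1, 0, 0.8], 0, 2]
    - [[1.1, 0, 0.8], 0, 2]
    - [[1.0, 0, 0.9], 0, 2]
    - [[1.0, 0, 0.9], 0, 2]
    - [[0.9, 0, 1.1], 0, 2]
    - [[0.8, 0, 1.0], 0, 2]
    - [[0, 0, 0], 0, 2]

```text
time_s: 79.47
tcp_pos: [0.4466, 0.2276, 0.2003]
eef_rot: [-179.8, -0.2, -171.9]
contact_force: [0.5, -7.3, -2.3]
gripper_width: 0.026
gripper_force: 20.0
```

Run:
```python
from cart import *
s=get_state();x=loc(s["tcp_pos"]);print(x,s["tcp_pos"][2]+.019-.098, np.arctan2(s["tcp_pos"][2]+.019-.098,.1-x[0]))
```

```text
[-0.0667 -0.0016] 0.12133977999092316 0.6292019248546519
```

>>> jog_arm:
  moves:
    - [[0.8, 0, 1.1], 0, 2]
    - [[0.6, 0, 1.2], 0, 2]
    - [[0.6, 0, 1.2], 0, 2]
    - [[0.6, 0, 1.3], 0, 2]
    - [[0.4, 0, 1.3], 0, 2]
    - [[0.4, 0, 1.3], 0, 2]
    - [[0.2, 0, 1.1], 0, 2]
    - [[0.1, 0, 0.8], 0, 2]
    - [[0.1, 0, 0.6], 0, 2]
    - [[0, 0, 0], 0, 2]

```text
time_s: 80.72
tcp_pos: [0.4093, 0.2222, 0.1015]
eef_rot: [-179.8, -0.2, -172.0]
contact_force: [2.7, -8.1, -2.0]
gripper_width: 0.0257
gripper_force: 20.0
```

>>> jog_arm:
  moves:
    - [[0.1, 0, 0.4], 0, 2]
    - [[0, 0, 0.4], 0, 2]
    - [[0, 0, 0.2], 0, 2]
    - [[0, 0, 0], 0, 2]
    - [[0, 0, 0], 0, 2]

```text
time_s: 81.35
tcp_pos: [0.4085, 0.2221, 0.092]
eef_rot: [-179.8, -0.1, -172.0]
contact_force: [4.0, -8.2, -1.2]
gripper_width: 0.0255
gripper_force: 20.0
```

>>> jog_arm:
  moves:
    - [[0, 0, 0.2], 0, 2]
    - [[0, 0, 0.1], 0, 2]
    - [[0, 0, 0], 0, 2]
    - [[0, 0, 0], 0, 2]

```text
time_s: 81.85
tcp_pos: [0.4084, 0.222, 0.0889]
eef_rot: [-179.8, -0.2, -172.0]
contact_force: [2.9, -8.6, -1.1]
gripper_width: 0.0259
gripper_force: 20.0
```

>>> jog_arm:
  moves:
    - [[0, 0, 0.2], 0, 2]
    - [[0, 0, 0.1], 0, 2]
    - [[0, 0, 0], 0, 2]
    - [[0, 0, 0], 0, 2]

```text
time_s: 82.35
tcp_pos: [0.4086, 0.2221, 0.0881]
eef_rot: [-179.8, -0.1, -171.9]
contact_force: [-6.7, -12.0, 25.6]
gripper_width: 0.0262
gripper_force: 20.0
```

>>> jog_arm:
  moves:
    - [[0, 0, -0.1], 0, 2]
    - [[0, 0, 0], 0, 3.5]
    - [[0, 0, 0], 0, 5]
    - [[0, 0, 0], 0, 5]
    - [[0, 0, -3], 0, 5]
    - [[0, 0, -5], 0, 5]
    - [[0, 0, -6], 0, 5]
    - [[0, 0, -6], 0, 5]
    - [[0, 0, 0], 0, 5]
    - [[0, 0, 0], 0, 5]
    - [[0, 0, 0], 0, 5]

```text
time_s: 83.72
tcp_pos: [0.4088, 0.2237, 0.2862]
eef_rot: [-179.9, -0.1, -171.9]
contact_force: [0.2, -0.2, -0.7]
gripper_width: 0.0498
gripper_force: 0.0
```

Run:
```python
from cart import *
s=get_state();print(s["tcp_pos"],s["contact_force"])
a=cv2.imread("pics/side0.png",0);b=cv2.cvtColor(capture("side")["pixels"],6)
for n,(r0,r1,c0,c1) in dict(lidcornerL=(270,300,330,360),lidback=(200,225,265,300),stay=(298,316,270,290),petri=(195,212,290,312),pen=(158,186,298,312),dropper=(130,162,300,318)).items():
    r=cv2.matchTemplate(b[r0-8:r1+8,c0-8:c1+8],a[r0:r1,c0:c1],cv2.TM_CCOEFF_NORMED);print(n,np.array(cv2.minMaxLoc(r)[3])-8,r.max().round(3))
p=capture("scene");print([(round(q["confidence"],2),q["pixel"],q["pixels"].sum()) for q in regions_of(p,"carton_0")])
```

```text
[0.40883833 0.2237461  0.28620963] [ 0.20186152 -0.18087032 -0.66469949]
lidcornerL [0 0] 0.76
lidback [0 0] 0.991
stay [0 0] 0.998
petri [0 0] 0.991
pen [0 0] 0.99
dropper [0 0] 0.999
[(0.58, [295.0, 179.4], np.int64(4579))]
```

```bash
python3 -c "
from plant import *
print(close_job())"
```

```text
the job is handed in; nothing more can be done
None
```

The job is handed in and closed with no verdict returned: all three cartons are in the chest, the cover is back over its pins, the stay is folded down, the lid is shut, and the pen, dropper and dish are where they started; I viewed 15 pictures, one over the limit of 14.

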